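# Put the nail clipper away and press the trinket pot's lid home

### The job

Put the nail clipper into the open trinket pot standing under the jutting top tray, then set the pot's lid on it without dropping it and press the lid down until you feel it stop, fully home on the rim all round. Leave the pot standing where it is and do not disturb the other things on the table.

Things in the scene. Friction and masses are not known exactly. Their poses are not given: they have to be found in the camera images.
- pot: turquoise ceramic trinket pot, loose, upright on the table, 0.6 kg: outer diameter 76 mm, rim 60 mm high, inside floor 6 mm high, 61 mm clear opening. Origin: centre of its underside, z up. The top tray overhangs it (see tray_stack), so a tool pointing straight down cannot get at it: lean the tool about 40 degrees, coming from the open side (tray_stack's own -x side)
- seal (a joint): white ring-shaped plastic seal lining the pot's mouth: its value is how far it has been pushed down (m), 0 to 0.008. At the start it stands 6 to 8 mm proud of the rim; it slides down stiffly (about 9 N) under the lid to a hard stop flush with the rim (0.008) and stays where it is pushed
- pot_lid: the pot's round turquoise lid, right way up, 0.11 kg. Origin: centre of the underside of its tapered plug (44 to 56 mm across, 7 mm deep), z up. Disc 76 mm across, 7 to 13 mm above the origin; upright round knob 20 mm in diameter, 13 to 35 mm above it. On the pot it first rests on the raised seal, its origin 59 to 61 mm above the pot's; fully home on the rim, 53 mm
- clipper: steel nail clipper lying on the table, 50 mm long (its own x), 12 mm wide (y), about 10 mm high. Origin: centre of its underside, z up
- tray_stack: four clear trays stacked on short legs, fixed. Origin on the table under the centre of the lower three, which span 200 mm (own x) by 220 mm (own y); z up. Undersides at 0, 64, 128 and 192 mm, trays 38 mm high. The top one is shifted 62 mm along own -x (spans own x -162 to +38 mm) and overhangs the pot, which stands 155 mm along own -x and up to 40 mm either side in own y
- hairbrush: round wooden hairbrush lying bristles down, about 165 x 72 mm, 28 mm high; a bystander
- red_mirror: folded red plastic hand mirror lying flat, round, 110 mm across, 23 mm high; a bystander
- comb: black plastic comb lying flat, 130 x 25 mm, 5 mm thick, its length along its own x; a bystander
- perfume: square amber perfume bottle, 30 x 55 mm, 100 mm high; a bystander
- nail_polish: small nail polish bottle, 28 mm across, 58 mm high; a bystander
- cream_jar: white round closed cream jar, 60 mm across, 50 mm high; a bystander

How it is judged:
On the way:
1. the nail clipper lies inside the pot while the lid is still off (z of clipper in the frame of pot between 0 and 0.045 m and horizontal distance between clipper and pot below 0.034 m and distance between pot_lid and pot above 0.09 m), for 0.2 s.
At the end, for the whole second after the job is handed in: Clipper in the pot (origin within 34 mm of its axis, 0 to 45 mm up). Lid home: origin 49 to 55.5 mm above the pot's, within 6 mm of centre, parallel within 0.06 rad, right way up. Pot upright within 0.05 rad, within 40 mm of its start. Both at rest (z of clipper in the frame of pot between 0 and 0.045 m and horizontal distance between clipper and pot below 0.034 m and z of pot_lid in the frame of pot between 0.049 and 0.0555 m and horizontal distance between pot_lid and pot below 0.006 m and angle between the z axis of pot_lid and the z axis of pot, either way round below 0.06 rad and angle between pot_lid's own z axis and vertical below 0.1 rad and angle between pot's own z axis and vertical below 0.05 rad and distance of pot from where it was at the start of the episode below 0.04 m and linear speed of each of pot_lid, pot below 0.02 m/s); the robot touches nothing.
It fails at once if the lid is dropped (falls faster than 0.7 m/s out of the fingers) (contact force between pot_lid and the fingers below 0.05 N and linear speed of pot_lid above 0.7 m/s).
It fails at once if the pot is tipped by more than 0.4 rad (angle between pot's own z axis and vertical above 0.4 rad).
It fails at once if a bystander is moved by more than 40 mm (distance of any of hairbrush, red_mirror, comb, perfume, nail_polish, cream_jar from where it was at the start of the episode above 0.04 m).
It also fails if it takes over 58 s, if anything falls off the work surface, if the arm or the gripper's body presses on something with over 40 N, if the wrist force passes 120 N, or if a joint passes its speed limit or range.

### The arm

A 7-joint arm with a two-finger parallel gripper is mounted at the origin on the work surface. World frame = base frame: x ahead of the robot, y to its left, z up, the work surface at z = 0. Lengths are in m, angles in rad, forces in N, time in s.
With the tool pointing down it reaches from about 0.4 to 0.85 m from the base axis. Payload 4.5 kg.
Tool frame: the origin (TCP) lies between the finger pads, 19 mm behind the fingertips; this is the grasp point; z points along the fingers, y is the line along which they close (so a half turn about z gives the same grasp; the last joint's range is limited). The gripper opens to 88 mm and grips with 3 to 60 N. Pads are 18 mm wide; open, the fingers measure 123 mm over their backs; the gripper's body (75 mm by 187 mm) begins 45 mm behind the grasp point.
Start: joints at [-1.073, 0.689, -0.195, 1.565, 0.157, 0.902, -0.215], TCP at [0.28, 0.559, 0.257] pointing down, gripper open.
Joint ranges: [-3.01, 3.01], [-0.46, 2.08], [-1.47, 1.51], [0.13, 2.56], [-1, 4.14], [0.04, 2.09], [-2.66, 2.66]. Speed limits (rad/s): [2.57, 2.57, 3.14, 3.14, 3.14, 3.14, 3.14].

### API

Orientations are given as a unit quaternion [x, y, z, w].
In Python, from plant import r gives the robot as it stands. The module is installed in compiled form; this text tells all that it offers.
- The arm moves only by the shell command python3 -m pendant 'ROWS' [FORCE]. ROWS is JSON, one flat list of numbers, 7 for each row, row after row: the opening, from 0 (shut) to 1 (fully open), then the shift along the tool's x, y, z scaled (see below), then the turn, a rotation vector about the tool's x, y, z scaled (see below). A call has 1 to 12 rows; each row is the pose to reach, as a shift and turn from the pose commanded when the call began, along the tool's axes at that moment; what a row does not reach only later rows make up. The controller multiplies each number of a shift by 0.15 m and each number of a turn by pi/2 rad. A row lasts 1/10 s, in which the tool goes at most 50 mm and 8.59 degrees, less where a joint would pass 70% of its speed; a pose out of reach is approached as far as the arm can. A call with a number of a shift or a turn outside -1 to 1 is refused whole. A call with a gripper value outside its range is refused whole. The fingers move at their own pace and stop on an object; FORCE is the grip in N (left out, the last holds). Time passes only in rows, so rows that repeat a pose let the fingers close. It gives the time, the measured TCP pose, the force, the opening and the grip force at its end, in the units of the state.
- r.get_state(): the state, without advancing time (a new reading comes with each control period).
- r.snapshot(name): name is "scene" or "side" or "wrist"; returns a dict with "img" (480x640x3 uint8, red, green, blue), "mtx" (3x3 intrinsics, pixels), "cam_to_world" (4x4, takes a point from camera to world coordinates). Camera axes: x right, y up, looking along -z (the intrinsics and any distortion apply to the point x, -y, -z); pixel columns grow to the right and rows downward; lengths in m; the calibration is good to about 2 mm. The wrist camera is an equidistant fisheye: a pixel r from the principal point sees the ray r / f radians off the axis. A picture is of the moment at which its call begins. There is no depth.
- r.finish_job(): hands the job in; it is judged then, once.
The state is a dict: "clock": time; "q": joint angles; "qd": joint speeds; "joint_torque": joint torques, N m; "tool_pos": TCP position; "eef_rot": TCP orientation; "contact_force": force on the tool from outside, world axes, zero at the start; "moment": the same for the moment, N m; "opening": opening from 0.0 (shut) to 1.0 (fully open); "finger_force": force on a finger pad.
Only numpy, scipy, OpenCV 4.12 (cv2) and the standard library are available. Lean on these libraries where they do the work, as an engineer would, in place of code of your own. Each camera call takes 0.05 s, during which the arm holds its last target. There are 200 camera calls.

## Working session

There is one attempt and no reset: what is moved stays moved. The work goes in short steps, Python scripts to look and compute and a shell command to move; the robot and the scene stay as the last step left them, time stands still between calls to the robot, and variables do not carry over. Pictures are saved under pics/ and viewed, at most 10 in all, crops included, and the job is handed in when it is done.

```bash
mkdir -p pics
python3 - <<'E'
from plant import r
import cv2,pickle
D={}
for n in ("scene","side","wrist"):
    s=r.snapshot(n); D[n]=s; cv2.imwrite(f"pics/{n}0.png",s["img"][:,:,::-1]); print(n,s["mtx"].tolist(),s["cam_to_world"].round(3).tolist())
pickle.dump(D,open("d0.pkl","wb")); print(r.get_state())
E
```

```text
scene [[589.7074629763707, 0.0, 323.22443137374586], [0.0, 589.7074629763707, 235.16263173568169], [0.0, 0.0, 1.0]] [[0.988, -0.136, 0.073, 0.673], [0.154, 0.896, -0.418, -0.586], [-0.008, 0.424, 0.906, 1.145], [0.0, 0.0, 0.0, 1.0]]
side [[619.0616995972077, 0.0, 326.99823634341396], [0.0, 619.0616995972077, 238.99275113737409], [0.0, 0.0, 1.0]] [[0.845, 0.308, -0.438, 0.042], [-0.535, 0.476, -0.698, -0.939], [-0.006, 0.824, 0.567, 0.789], [0.0, 0.0, 0.0, 1.0]]
wrist [[371.64829954431775, 0.0, 323.35310273296], [0.0, 371.64829954431775, 240.77367411852617], [0.0, 0.0, 1.0]] [[0.447, -0.852, -0.274, 0.208], [0.895, 0.425, 0.139, 0.595], [-0.002, -0.307, 0.952, 0.385], [0.0, 0.0, 0.0, 1.0]]
{'clock': 0.15, 'q': array([-1.07320033,  0.68977434, -0.19454094,  1.56607238,  0.15728099,
        0.90249445, -0.21511817]), 'qd': array([-0.0002098 , -0.00178393,  0.00073916, -0.00460676,  0.00012959,
       -0.00077428,  0.00015174]), 'joint_torque': array([-4.27668083e-04, -5.27858412e+01, -1.26823526e+00, -1.53586113e+01,
       -5.25168423e-02,  3.97172291e-03,  1.02982704e-04]), 'tool_pos': array([0.27941365, 0.55857256, 0.25681391]), 'eef_rot': array([ 2.29804722e-01,  9.73236521e-01, -6.69969113e-04, -1.18670414e-04]), 'contact_force': array([-1.05315308, -0.20888265, -0.75054724]), 'moment': array([0.02287567, 0.03202444, 0.02227512]), 'finger_force': 0.0, 'opening': 0.9985811582073417}
```

View pics/scene0.png

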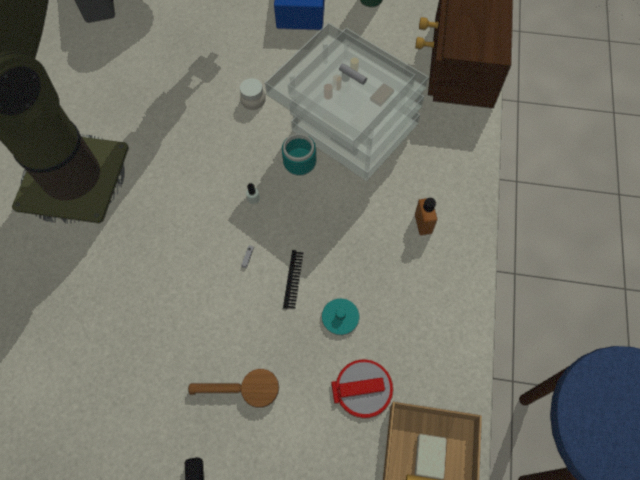

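View pics/side0.png

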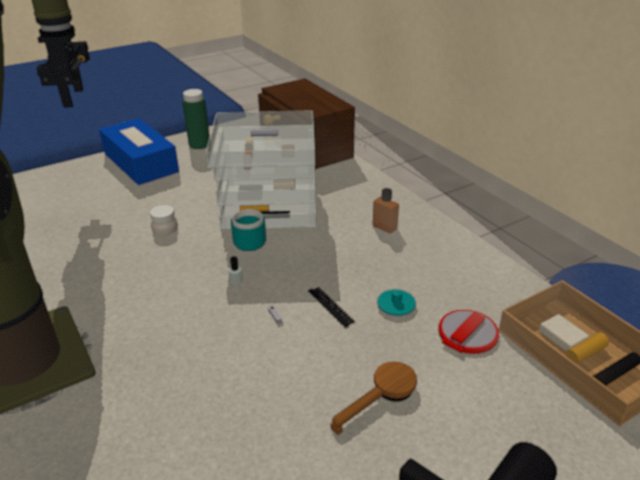

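The scene view shows the pot at (299,155), the clipper at (247,257), the lid at (340,316), the comb at (293,280) and nail polish at (252,190). The side view shows the pot at (248,230), the clipper at (275,314) and the lid at (397,302). The tray's overhang faces down-left in the scene view.

```bash
cat > h.py <<'E'
import numpy as np,cv2,pickle
from scipy.spatial.transform import Rotation as R
def ray(s,px,fish=False):
    K=s["mtx"];T=s["cam_to_world"];x=(px[0]-K[0,2])/K[0,0];y=(px[1]-K[1,2])/K[1,1]
    if fish:
        t=np.hypot(x,y);k=np.sin(t)/t if t>1e-9 else 1;d=np.array([x*k,-y*k,-np.cos(t)])
    else: d=np.array([x,-y,-1.])
    d=T[:3,:3]@d;return T[:3,3],d/np.linalg.norm(d)
def plane(s,px,z,fish=False):
    o,d=ray(s,px,fish);return o+d*(z-o[2])/d[2]
def proj(s,p,fish=False):
    K=s["mtx"];T=s["cam_to_world"];c=T[:3,:3].T@(np.asarray(p)-T[:3,3]);v=np.array([c[0],-c[1],-c[2]])
    if fish:
        n=np.hypot(v[0],v[1]);t=np.arctan2(n,v[2]);u=v[:2]/n*t
    else: u=v[:2]/v[2]
    return u*K[0,0]+K[:2,2]
def tri(a,pa,b,pb,fa=False,fb=False):
    o1,d1=ray(a,pa,fa);o2,d2=ray(b,pb,fb)
    t=np.linalg.lstsq(np.c_[d1,-d2],o2-o1,rcond=None)[0];p,q=o1+d1*t[0],o2+d2*t[1];return (p+q)/2,np.linalg.norm(p-q)
def blobs(img,m,amin=20):
    n,l,st,c=cv2.connectedComponentsWithStats(m.astype(np.uint8));return [(c[i].round(1),st[i],l==i) for i in range(1,n) if st[i,4]>=amin]
def goal(st,p,Rm):
    """shift/turn numbers in the current tool axes to reach p,Rm"""
    R0=R.from_quat(st["eef_rot"]);return (R0.inv().apply(np.asarray(p)-st["tool_pos"])/.15).round(3),((R0.inv()*Rm).as_rotvec()/(np.pi/2)).round(3)
E
python3 - <<'E'
from h import *
D=pickle.load(open("d0.pkl","rb"))
for n in("scene","side"):
    s=D[n];h=cv2.cvtColor(s["img"],cv2.COLOR_RGB2HSV)
    m=(h[:,:,0]>80)&(h[:,:,0]<100)&(h[:,:,1]>120)
    for c,st,mm in blobs(s["img"],m,60): print(n,"teal",c,st)
    # mirror, perfume context
sc,si=D["scene"],D["side"]
for nm,a,b in[("clip",(247,257),(275,314)),("polish top",(252,185),(234,261)),("comb",(293,280),(331,307)),("lid",(340,316),(397,302)),("potrim",(299,146),(248,219)),("knobtop",(339,312),(398,294))]:
    print(nm,*tri(sc,a,si,b))
for n,(u,v) in(("scene",(247,257)),("side",(275,314))):
    c=D[n]["img"][v-22:v+22,u-22:u+22];cv2.imwrite(f"pics/c_{n}.png",cv2.resize(c[:,:,::-1],(380,380),interpolation=2))
a=np.hstack([cv2.imread(f"pics/c_{n}.png") for n in("scene","side")]);cv2.imwrite("pics/clip.png",a)
# top tray & lower corners in scene
w=cv2.imread("pics/scene0.png")[10:200,220:450];w=cv2.resize(w,(726,600),interpolation=cv2.INTER_CUBIC);cv2.imwrite("pics/tray.png",w)
E
```

```text
scene teal [298.1 147.4] [286 139  25  18 333]
scene teal [299.5 164.6] [283 148  33  27 385]
scene teal [339.9 316.2] [ 322  299   37   36 1017]
side teal [247.3 219.7] [237 217  22   7 112]
side teal [248.8 237.6] [232 222  33  28 633]
side teal [396.1 302.1] [378 290  37  25 739]
clip [ 0.43092854 -0.13375166  0.00460682] 0.0015660802690128802
polish top [0.41698825 0.01423604 0.04485706] 0.003350526444318722
comb [ 0.53507932 -0.16799125 -0.00153458] 0.0009028094857669904
lid [ 0.64327835 -0.2341213   0.00914255] 0.0010633060806849496
potrim [0.50177596 0.11804147 0.05983853] 0.0021324711877758746
knobtop [ 0.64175262 -0.2346131   0.0310967 ] 0.004444104601852808
```

View pics/clip.png

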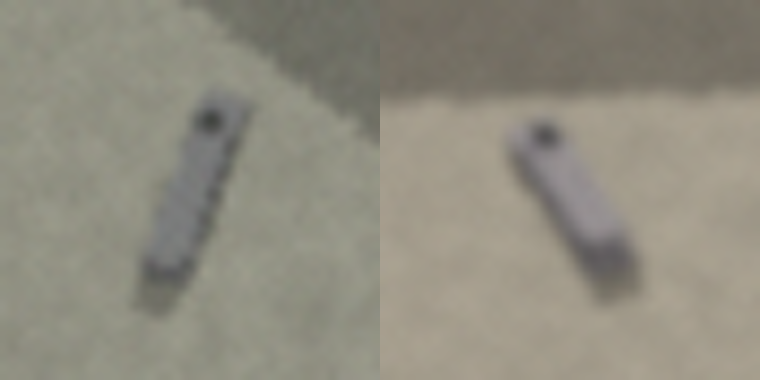

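View pics/tray.png

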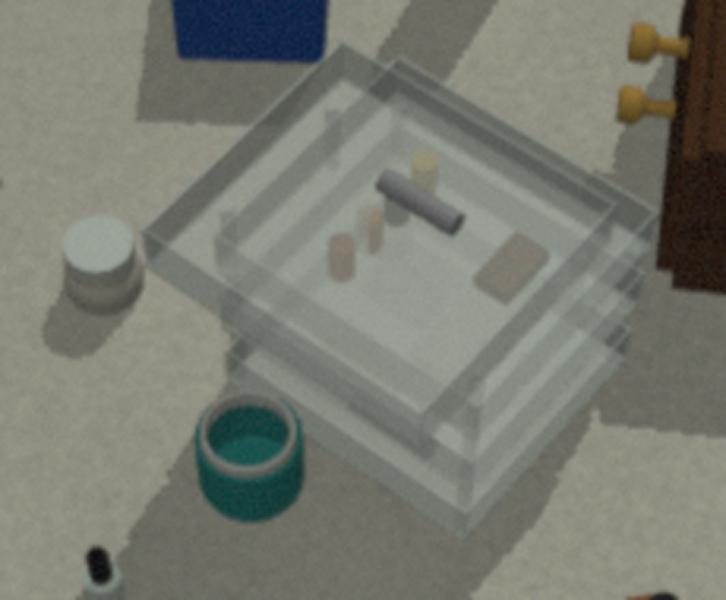

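The crops show the clipper running from scene pixel (251,245) to (243,270). They also show the top tray's near edge, with corners at crop pixels (145,232) and (425,412), and the bottom tray's corner at (462,535).

Run:
```python
from h import *
D=pickle.load(open("d0.pkl","rb"));sc,si=D["scene"],D["side"]
k=230/726
T=lambda u,v:(u*k+220,v*k+10)
print("bottom end",plane(sc,T(462,535),0))
for z in(.19,.23):
  a,b,c=[plane(sc,T(*p),z) for p in((145,232),(425,412),(343,45))]
  print(z,a,b,c,np.linalg.norm(a-b),np.linalg.norm(a-c),np.degrees(np.arctan2(*(a-b)[[1,0]])),np.degrees(np.arctan2(*(c-a)[[1,0]])))
for z in (0,.19):
  b=plane(sc,T(425,455),z);print(z,b)
e=44/380
for s,n,P in((sc,(247,257),[(230,98,.01),(155,265,.01),(152,310,.0)]),(si,(275,314),[(520,125,.01),(600,255,.01),(615,300,0)])):
  for u,v,z in P:
    u=u if s is sc else u-380
    print(plane(s,(n[0]-22+u*e,n[1]-22+v*e),z))
# pot: rim outer ellipse; use seal/teal outlines
h=cv2.cvtColor(sc["img"],cv2.COLOR_RGB2HSV)
for n,s in(("scene",sc),("side",si)):
    h=cv2.cvtColor(s["img"],cv2.COLOR_RGB2HSV)
    m=(h[:,:,0]>80)&(h[:,:,0]<100)&(h[:,:,1]>120)
    for c,st,mm in blobs(s["img"],m,60):
        hull=cv2.convexHull(np.argwhere(mm)[:,::-1].astype(np.int32)); 
        ys,xs=np.nonzero(mm); print(n,c,"bottom",xs[ys==ys.max()].mean(),ys.max(),"x",xs.min(),xs.max())
# predicted outlines of pot for candidate
def outline(s,x,y):
    t=np.linspace(0,2*np.pi,60);P=[proj(s,(x+.038*np.cos(a),y+.038*np.sin(a),z)) for a in t for z in(0,.06)]
    P=np.array(P);return P.min(0).round(1),P.max(0).round(1)
print(outline(sc,.502,.118),outline(si,.502,.118))
def lid(s,x,y):
    t=np.linspace(0,2*np.pi,60);P=np.array([proj(s,(x+.038*np.cos(a),y+.038*np.sin(a),.010)) for a in t]);return P.min(0).round(1),P.max(0).round(1)
print(lid(sc,.643,-.234),lid(si,.643,-.234))
```

```text
bottom end [0.65616562 0.09239068 0.        ]
0.19 [0.42932334 0.17340953 0.19      ] [0.62594908 0.06275038 0.19      ] [0.53168602 0.35004177 0.19      ] 0.22562608489685057 0.20414961482492025 150.62959264040276 59.90666638476296
0.23 [0.43954558 0.14158763 0.23      ] [0.62793634 0.03556305 0.23      ] [0.53762115 0.31082225 0.23      ] 0.21617653262280628 0.19559952870391162 150.62959264040276 59.90666638476294
0 [0.62139666 0.15496368 0.        ]
0.19 [0.63002524 0.03195098 0.19      ]
[ 0.43721957 -0.1111888   0.01      ]
[ 0.42835141 -0.15700112  0.01      ]
[ 0.42794486 -0.16481141  0.        ]
[ 0.42892347 -0.11332907  0.01      ]
[ 0.42334909 -0.16046798  0.01      ]
[ 0.42405953 -0.16485631  0.        ]
scene [298.1 147.4] bottom 297.5 156 x 286 310
scene [299.5 164.6] bottom 298.0 174 x 283 315
scene [339.9 316.2] bottom 341.0 334 x 322 358
side [247.3 219.7] bottom 246.0 223 x 237 258
side [248.8 237.6] bottom 248.0 249 x 232 264
side [396.1 302.1] bottom 397.5 314 x 378 414
(array([282., 132.]), array([317.2, 175.5])) (array([230.2, 209.5]), array([266.8, 251.1]))
(array([321. , 297.9]), array([359. , 334.6])) (array([376.9, 289.1]), array([416.4, 314.7]))
```

Measured positions, checked against the given sizes:

| Item | Position / angle |
|---|---|
| Pot | (.502, .118) |
| Clipper | (.430, -.138), yaw about 83° |
| Lid | (.643, -.234) |
| Tray own +x | yaw 60° |

Next I move over the clipper.

```bash
python3 -m pendant '[1,-0.37,-0.46,-0.69,0,0,0, 1,-0.74,-0.93,-0.69,0,0,0, 1,-0.74,-0.93,-0.69,0,0,0, 1,-0.74,-0.93,-0.69,0,0,0, 1,-0.74,-0.93,-0.69,0,0,0]' 40
for i in 1 2; do :; done
python3 -m pendant '[1,-0.74,-0.93,0,0,0,0, 1,-0.74,-0.93,0,0,0,0, 1,-0.74,-0.93,0,0,0,0, 1,-0.74,-0.93,0,0,0,0]'
python3 -m pendant '[1,-0.74,-0.93,0,0,0,0, 1,-0.74,-0.93,0,0,0,0, 1,-0.74,-0.93,0,0,0,0, 1,-0.74,-0.93,0,0,0,0]'
python3 -m pendant '[1,-0.74,-0.93,0,0,0,0, 1,-0.74,-0.93,0,0,0,0, 1,-0.74,-0.93,0,0,0,0, 1,-0.74,-0.93,0,0,0,0]'
python3 -c "
from plant import r;print(r.get_state()['q'].round(2))"
```

```text
clock: 0.65
tool_pos: [0.3188, 0.3797, 0.3628]
eef_rot: [0.233, 0.972, -0.0, 0.002]
contact_force: [0.2, 0.5, 0.1]
opening: 1.001
finger_force: 0.0
clock: 1.05
tool_pos: [0.3535, 0.2066, 0.3606]
eef_rot: [0.231, 0.973, -0.001, -0.0]
contact_force: [0.1, -0.2, 0.1]
opening: 1.001
finger_force: 0.0
clock: 1.45
tool_pos: [0.3904, 0.0323, 0.3607]
eef_rot: [0.232, 0.973, -0.001, 0.0]
contact_force: [0.2, -0.4, 0.1]
opening: 1.002
finger_force: 0.0
clock: 1.85
tool_pos: [0.4275, -0.1425, 0.3606]
eef_rot: [0.232, 0.973, -0.001, 0.0]
contact_force: [0.6, 0.5, -0.0]
opening: 1.0
finger_force: 0.0
[ 0.24  0.32 -0.03  1.92  0.01  0.9   1.31]
```

```bash
python3 -m pendant '[1,0,0,0.8,0,0,0.778, 1,0,0,0.8,0,0,0.778, 1,0,0,0.8,0,0,0.778, 1,0,0,0.8,0,0,0.778, 1,0,0,0.8,0,0,0.778, 1,0,0,0.8,0,0,0.778, 1,0,0,0.8,0,0,0.778, 1,0,0,0.8,0,0,0.778, 1,0,0,0.8,0,0,0.778, 1,0,0,0.8,0,0,0.778]'
python3 - <<'E'
from h import *
from plant import r
s=r.snapshot("wrist");pickle.dump((s,r.get_state()),open("w1.pkl","wb"));cv2.imwrite("pics/w1.png",s["img"][:,:,::-1]);st=r.get_state();print(st["q"].round(2),R.from_quat(st["eef_rot"]).as_matrix().round(3).tolist())
print(proj(s,(.43,-.138,.008),True),proj(s,st["tool_pos"],True))
E
```

```text
clock: 2.85
tool_pos: [0.4273, -0.1382, 0.2406]
eef_rot: [0.745, 0.667, -0.0, -0.0]
contact_force: [-0.4, -0.1, -0.2]
opening: 1.001
finger_force: 0.0
[ 0.01  0.52  0.3   2.11 -0.28  0.56  0.41] [[0.111, 0.994, -0.0], [0.994, -0.111, 0.0], [0.0, -0.0, -1.0]]
[326.37046204 205.73879344] [323.90602564 333.32561337]
```

View pics/w1.png

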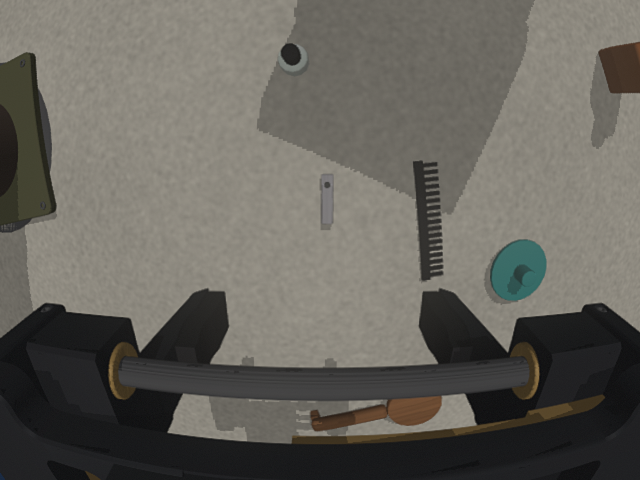

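The wrist view shows the clipper from (326,175) to (326,229) and running along the image's vertical axis. The comb is well to its right, and the lid is at (518,270).

Run:
```python
from h import *
s,st=pickle.load(open("w1.pkl","rb"))
a=plane(s,(327,174.5),.01,True);b=plane(s,(326,229),.0,True);print(a,b,np.linalg.norm(a-b),np.degrees(np.arctan2(*(a-b)[[1,0]])))
c=(a+b)/2;c[2]=.022;print(c,goal(st,c,R.from_quat(st["eef_rot"])))
hsv=cv2.cvtColor(s["img"],cv2.COLOR_RGB2HSV);m=(hsv[:,:,0]>80)&(hsv[:,:,0]<100)&(hsv[:,:,1]>80)
for cc,q,_ in blobs(s["img"],m,200): print(cc,q,plane(s,cc,.012,True))
```

```text
[ 0.43403235 -0.10666746  0.01      ] [ 0.42681629 -0.16417696  0.        ] 0.05881678910254734 82.84813368466106
[ 0.43042432 -0.13542221  0.022     ] (array([0.022, 0.019, 1.458]), array([0., 0., 0.]))
[518.1 269.7] [ 491  240   55   61 2519] [ 0.64127744 -0.23207577  0.012     ]
```

```bash
python3 -m pendant '[0.6,0.022,0.019,0.35,0,0,0, 0.5,0.022,0.019,0.7,0,0,0, 0.5,0.022,0.019,0.95,0,0,0, 0.5,0.022,0.019,1,0,0,0,0.5,0.022,0.019,1,0,0,0]'
python3 -m pendant '[0.5,0,0,0.25,0,0,0, 0.5,0,0,0.4,0,0,0, 0.5,0,0,0.456,0,0,0, 0.5,0,0,0.456,0,0,0, 0,0,0,0.456,0,0,0, 0,0,0,0.456,0,0,0, 0,0,0,0.456,0,0,0, 0,0,0,0.456,0,0,0, 0,0,0,0.456,0,0,0]' 30
python3 -m pendant '[0,0,0,-0.25,0,0,0, 0,0,0,-0.6,0,0,0, 0,0,0,-1,0,0,0, 0,0,0,-1,0,0,0, 0,0,0,-1,0,0,0]'
python3 - <<'E'
from h import *
from plant import r
s=r.snapshot("wrist");cv2.imwrite("pics/w2.png",s["img"][140:420,160:480,::-1]);print(r.get_state()["q"].round(2))
E
```

```text
clock: 3.4
tool_pos: [0.4297, -0.1356, 0.0903]
eef_rot: [0.746, 0.666, -0.0, -0.001]
contact_force: [0.2, -0.7, 0.3]
opening: 0.57
finger_force: 0.0
clock: 4.3
tool_pos: [0.4365, -0.1377, 0.0282]
eef_rot: [0.747, 0.665, -0.003, -0.005]
contact_force: [-0.0, 1.0, 19.1]
opening: 0.072
finger_force: 18.5
clock: 4.8
tool_pos: [0.4398, -0.1384, 0.1793]
eef_rot: [0.746, 0.665, -0.002, -0.003]
contact_force: [0.4, 0.1, -0.8]
opening: 0.007
finger_force: 0.0
[-0.14  0.71  0.57  2.14 -0.78  0.52  0.92]
```

View pics/w2.png

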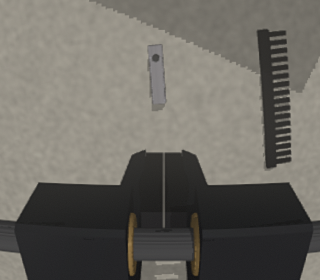

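The grasp missed. The clipper lies at full-frame pixel (316,215), slightly turned, and the fingers are empty. I'll re-measure it and come down in checked steps.

```bash
cat > m.py <<'E'
from h import *
from plant import r
s=r.snapshot("wrist");st=r.get_state();g=cv2.cvtColor(s["img"],cv2.COLOR_RGB2HSV)
im=s["img"].astype(int);roi=np.zeros(im.shape[:2],bool);roi[150:285,280:350]=1
m=roi&(im[:,:,2]-im[:,:,0]>-2)&(im.sum(2)>180)
B=sorted(blobs(im,m,60),key=lambda b:-b[1][4])[:2]
for c,q,mm in B:
    box=cv2.minAreaRect(np.argwhere(mm)[:,::-1].astype(np.float32));P=cv2.boxPoints(box);W=np.array([plane(s,p,.008,True) for p in P])
    print(c,q,box);C=W.mean(0);e=[W[1]-W[0],W[2]-W[1]];L=max(e,key=np.linalg.norm);print("C",C.round(4),[np.linalg.norm(x).round(4) for x in e],"yaw",np.degrees(np.arctan2(L[1],L[0])))
x=R.from_quat(st["eef_rot"]).as_matrix();print(st["tool_pos"],x.round(3).tolist())
print(goal(st,C,R.from_quat(st["eef_rot"])))
E
python3 m.py
```

```text
[ 0.43844127 -0.13768183  0.17700378] [[0.114, 0.993, -0.012], [0.993, -0.114, 0.005], [0.003, -0.012, -1.0]]Traceback (most recent call last):
  File "m.py", line 11, in <module>
    print(goal(st,C,R.from_quat(st["eef_rot"])))
                  ^
NameError: name 'C' is not defined
```

```bash
sed -i 's/^im=.*/im=s["img"].astype(int)/; s/^m=.*/m=np.zeros(im.shape[:2],bool); m[170:262,296:340]=(np.abs(im[170:262,296:340]-np.median(im[170:262,296:340].reshape(-1,3),axis=0))@np.array([.3,.3,1])>=0)\&((im[:,:,0]-im[:,:,2])[170:262,296:340]<6)/' m.py
python3 - <<'E'
from h import *
from plant import r
s=r.snapshot("wrist");im=s["img"];print(im[215,300:335].tolist())
a=plane(s,(314,185),.008,True);b=plane(s,(319,248),.004,True);print(a,b,np.linalg.norm(a-b),np.degrees(np.arctan2(*(a-b)[[1,0]])),(a+b)/2,r.get_state()["tool_pos"])
E
python3 m.py
```

```text
[[154, 150, 139], [154, 149, 138], [152, 148, 137], [149, 145, 135], [147, 142, 132], [147, 142, 132], [148, 143, 134], [149, 144, 134], [151, 146, 136], [152, 148, 137], [154, 150, 139], [145, 141, 130], [121, 118, 111], [111, 108, 108], [134, 131, 132], [132, 129, 130], [133, 130, 131], [132, 129, 130], [131, 128, 129], [132, 129, 129], [133, 130, 130], [133, 130, 131], [135, 132, 133], [134, 131, 132], [133, 130, 131], [123, 120, 121], [111, 108, 108], [148, 144, 134], [157, 153, 141], [154, 149, 139], [151, 146, 136], [152, 147, 136], [152, 147, 137], [154, 149, 139], [156, 152, 141]]
[ 0.4322591  -0.10438803  0.008     ] [ 0.42974813 -0.15954354  0.004     ] 0.055357339216265386 87.39339222421569 [ 0.43100362 -0.13196578  0.006     ] [ 0.438064   -0.13767903  0.17649158]
[320.  215.6] [312 186  17  60 818] ((319.8910827636719, 215.75680541992188), (59.25937271118164, 14.035114288330078), 86.42366790771484)
C [ 0.4334 -0.1307  0.008 ] [np.float64(0.0113), np.float64(0.0503)] yaw -92.93081749220032
[ 0.43786124 -0.13779071  0.17624116] [[0.115, 0.993, -0.014], [0.993, -0.115, 0.005], [0.003, -0.014, -1.0]]
(array([ 0.04 , -0.019,  1.122]), array([0., 0., 0.]))
```

```bash
cat >> m.py <<'E'
a=np.radians(87.07);X=np.array([np.cos(a),np.sin(a),0]);Z=np.array([0,0,-1.]);M=R.from_matrix(np.c_[X,np.cross(Z,X),Z])
print("G",goal(st,(C[0],C[1],.06),M))
E
python3 m.py
```

```text
[320.3 215.4] [312 186  17  60 821] ((320.2393798828125, 215.71035766601562), (59.32826614379883, 14.035335540771484), 86.3086166381836)
C [ 0.4334 -0.1308  0.008 ] [np.float64(0.0113), np.float64(0.0503)] yaw -92.82115762484993
[ 0.43782165 -0.13796165  0.17621019] [[0.115, 0.993, -0.014], [0.993, -0.115, 0.005], [0.003, -0.015, -1.0]]
(array([ 0.041, -0.018,  1.122]), array([0., 0., 0.]))
G (array([ 0.042, -0.024,  0.775]), array([-0.009, -0.002, -0.041]))
```

```bash
python3 -m pendant '[0.5,0.042,-0.024,0.3,-0.009,-0.002,-0.041, 0.5,0.042,-0.024,0.6,-0.009,-0.002,-0.041, 0.5,0.042,-0.024,0.775,-0.009,-0.002,-0.041, 0.5,0.042,-0.024,0.775,-0.009,-0.002,-0.041, 0.5,0.042,-0.024,0.775,-0.009,-0.002,-0.041, 0.5,0.042,-0.024,0.775,-0.009,-0.002,-0.041]'
python3 - <<'E'
from h import *
from plant import r
st=r.get_state();a=np.radians(87.07);X=np.array([np.cos(a),np.sin(a),0]);Z=np.array([0,0,-1.]);M=R.from_matrix(np.c_[X,np.cross(Z,X),Z])
print(st["q"].round(2),goal(st,(.4334,-.1308,.023),M))
E
```

```text
clock: 5.65
tool_pos: [0.4346, -0.1318, 0.0621]
eef_rot: [0.725, 0.689, 0.0, 0.002]
contact_force: [0.5, 0.3, 0.8]
opening: 0.495
finger_force: 0.0
[ 0.13  0.87  0.11  2.22 -0.97  0.1   1.11] (array([ 0.007, -0.009,  0.26 ]), array([ 0.002,  0.001, -0.   ]))
```

Joints 5 and 6 are at their limits here, which is why the first grasp failed. I'll fit a simple kinematic model from the recorded states so I can pick reachable leans.

```bash
cat > k.py <<'E'
from h import *
from scipy.optimize import least_squares
import itertools
LO=np.array([-3.01,-.46,-1.47,.13,-1,.04,-2.66]);HI=np.array([3.01,2.08,1.51,2.56,4.14,2.09,2.66])
def fk(q,sg,p):
    c,h,a,b,d,e7,o=p
    z=lambda t:R.from_euler("z",t);y=lambda t:R.from_euler("y",t)
    r1=z(c+sg[0]*q[0])*y(q[1]);r2=r1*z(sg[1]*q[2])*y(q[3]);r3=r2*z(sg[2]*q[4])*y(q[5])*z(sg[3]*q[6]+e7)
    P=np.array([0,0,h])+r1.apply([o,0,a])+r2.apply([-o,0,b])+r3.apply([0,0,d]);return P,r3
if __name__=="__main__":
    from plant import r
    st=r.get_state();w=pickle.load(open("w1.pkl","rb"))[1]
    data=[([-1.07320033,.68977434,-.19454094,1.56607238,.15728099,.90249445,-.21511817],[.27941365,.55857256,.25681391],[.2298,.97324,-.00067,-.00012]),
    (w["q"],w["tool_pos"],w["eef_rot"]),(st["q"],st["tool_pos"],st["eef_rot"]),([.24,.32,-.03,1.92,.01,.9,1.31],[.4275,-.1425,.3606],[.232,.973,-.001,0]),
    ([-.14,.71,.57,2.14,-.78,.52,.92],[.4398,-.1384,.1793],[.746,.665,-.002,-.003])]
    best=None
    for sg in itertools.product([1,-1],repeat=4):
      for e in(0,1.57,3.14,-1.57):
        def f(p):
            o=[]
            for q,P,Q in data:
                A,B=fk(np.array(q),sg,p);o+=list(A-P)+list(.3*(B.inv()*R.from_quat(Q)).as_rotvec())
            return o
        s=least_squares(f,[0,.33,.4,.4,.25,e,0])
        if best is None or s.cost<best[0]: best=(s.cost,sg,s.x,np.array(s.fun).reshape(-1,6).round(3))
    print(best);pickle.dump(best[1:3],open("kin.pkl","wb"))
E
python3 k.py
```

```text
(np.float64(0.0001882363919829239), (-1, -1, -1, -1), array([-0.09132827,  0.10568589,  0.57036842,  0.34968429,  0.06489527,
        1.48163494, -0.0027135 ]), array([[ 0.011, -0.002,  0.007, -0.   , -0.   , -0.001],
       [-0.002,  0.004, -0.001,  0.   , -0.   , -0.001],
       [-0.001,  0.005,  0.001, -0.   ,  0.   , -0.001],
       [ 0.001,  0.006,  0.003,  0.001,  0.   , -0.   ],
       [-0.001,  0.002, -0.01 , -0.001,  0.   ,  0.002]]))
```

```bash
python3 - <<'E'
s=open("k.py").read()
s=s.replace("c,h,a,b,d,e7,o=p","c,h,a,b,d,e7,o,o2,o6=p").replace("r3=r2*z(sg[2]*q[4])*y(q[5])*z(sg[3]*q[6]+e7)","r5=r2*z(sg[2]*q[4])*y(q[5]);r3=r5*z(sg[3]*q[6]+e7)")
s=s.replace("r2.apply([-o,0,b])","r2.apply([o2,0,b])+r5.apply([o6,0,0])").replace(".25,e,0])",".25,e,0,0,0])").replace("product([1,-1],repeat=4)","product([-1],repeat=4)")
open("k.py","w").write(s)
E
python3 k.py
```

```text
(np.float64(0.0001285906116390345), (-1, -1, -1, -1), array([-8.57628573e-02, -3.43586195e-02,  5.64338830e-01,  3.35114966e-01,
       -7.01215092e-02,  1.48720030e+00, -7.65571073e-04,  3.84908071e-03,
       -1.24269944e-02]), array([[ 0.007, -0.001,  0.004, -0.   , -0.   , -0.001],
       [ 0.001,  0.004, -0.   ,  0.   , -0.   , -0.001],
       [-0.002, -0.002,  0.005, -0.   ,  0.   , -0.001],
       [ 0.001,  0.008,  0.   ,  0.001,  0.   , -0.   ],
       [ 0.   , -0.001, -0.008, -0.001,  0.   ,  0.002]]))
```

```bash
cat > ik.py <<'E'
from k import *
sg,p0=pickle.load(open("kin.pkl","rb"))
def rot(az,lean,cam):  # cam=+1: tool x up/forward, -1: camera down/back
    a,l=np.radians(az),np.radians(lean);u=np.array([np.cos(a),np.sin(a),0]);k=np.array([0,0,1.])
    Z=np.sin(l)*u-np.cos(l)*k;X=cam*(np.cos(l)*u+np.sin(l)*k);return R.from_matrix(np.c_[X,np.cross(Z,X),Z])
def solve(p,P,M,seed=0,n=25):
    g=np.random.default_rng(seed);S=[]
    for _ in range(n):
        s=least_squares(lambda q:np.r_[fk(q,sg,p)[0]-P,.3*(fk(q,sg,p)[1].inv()*M).as_rotvec(),1e-3*(q-(LO+HI)/2)/(HI-LO)],g.uniform(LO,HI),bounds=(LO,HI),max_nfev=60)
        e=np.abs(s.fun[:6]).max()
        if e<.003: S.append(s.x)
    if not S:return None
    mar=[np.min(np.minimum(q-LO,HI-q)) for q in S];i=int(np.argmax(mar));return len(S),round(mar[i],2),S[i].round(2)
E
cat > t.py <<'E'
from ik import *
for d in(.17,.23):
  p=p0.copy();p[4]=d;p[1]=d+.036;p[6:]=0
  for nm,P,az in(("clip",(.433,-.131,.023),87),("clip",(.433,-.131,.15),87),("pot",(.498,.107,.10),60),("lid",(.64,-.24,.04),60),("lid",(.64,-.24,.04),27)):
    for lean in(0,40):
      for cam in(1,-1): print(d,nm,az,lean,cam,solve(p,np.array(P),rot(az,lean,cam),n=12))
E
time python3 t.py
```

```text
0.17 clip 87 0 1 (7, np.float64(0.35), array([ 0.52,  1.04, -0.55,  2.21,  1.64,  0.47, -1.48]))
0.17 clip 87 0 -1 (4, np.float64(0.35), array([ 0.59,  1.08, -0.68,  2.21,  1.63,  0.59,  1.68]))
0.17 clip 87 40 1 (7, np.float64(0.43), array([ 0.96,  1.34, -1.04,  2.09,  0.87,  0.49, -0.54]))
0.17 clip 87 40 -1 (9, np.float64(0.26), array([ 0.65,  1.09, -0.39,  2.09, -0.74,  0.42, -2.05]))
0.17 clip 87 0 1 (8, np.float64(0.39), array([ 0.55,  0.76, -0.59,  2.17,  0.94,  0.49, -0.83]))
0.17 clip 87 0 -1 (11, np.float64(0.39), array([ 0.67,  0.83, -0.83,  2.17,  1.1 ,  0.65,  2.13]))
0.17 clip 87 40 1 (7, np.float64(0.48), array([ 0.87,  0.93, -0.79,  2.08, -0.11,  0.53,  0.3 ]))
0.17 clip 87 40 -1 (9, np.float64(0.24), array([ 0.55,  0.8 , -0.21,  2.08, -0.76,  0.74, -2.12]))
0.17 pot 60 0 1 (7, np.float64(0.53), array([ 0.16,  0.99, -0.85,  2.03,  1.19,  0.74, -1.99]))
0.17 pot 60 0 -1 (4, np.float64(0.53), array([ 0.12,  0.95, -0.75,  2.03,  1.13,  0.66,  1.2 ]))
0.17 pot 60 40 1 (5, np.float64(0.07), array([ 0.5 ,  1.31, -1.3 ,  2.24,  2.11,  0.67, -2.59]))
0.17 pot 60 40 -1 (4, np.
[... 2140 characters left out ...]
p.float64(0.48), array([ 0.6 ,  1.17, -0.72,  1.47,  0.92,  0.86,  2.18]))
0.23 lid 60 40 1 (7, np.float64(0.57), array([ 0.73,  1.18, -0.49,  1.5 , -0.43,  0.61,  0.36]))
0.23 lid 60 40 -1 (9, np.float64(0.13), array([ 0.56,  1.13, -0.15,  1.5 , -0.87,  0.77, -2.45]))
0.23 lid 27 0 1 (7, np.float64(0.74), array([ 0.54,  1.13, -0.58,  1.47,  0.78,  0.78, -1.44]))
0.23 lid 27 0 -1 (4, np.float64(0.79), array([ 0.58,  1.15, -0.67,  1.47,  0.87,  0.83,  1.64]))
0.23 lid 27 40 1 (8, np.float64(0.34), array([ 0.98,  1.39, -1.13,  1.77,  1.73,  0.43, -2.03]))
0.23 lid 27 40 -1 (4, np.float64(0.25), array([ 0.94,  1.32, -1.  ,  1.77,  1.74,  0.29,  1.05]))
real	0m38.298s
user	0m37.064s
sys	0m0.098s
```

The model shows all leaned poses are reachable with q3 negative, q5 between 1 and 2.5, and the camera underneath. Turning the tool half a turn (+yaw) at height should bring the wrist over to that branch.

```bash
python3 -m pendant '[0.5,0,0,-0.3,0,0,0, 0.5,0,0,-0.6,0,0,0, 0.5,0,0,-0.95,0,0,0, 0.5,0,0,-0.95,0,0,0]'
python3 -m pendant '[0.5,0,0,0,0,0,-1, 0.5,0,0,0,0,0,-1, 0.5,0,0,0,0,0,-1, 0.5,0,0,0,0,0,-1, 0.5,0,0,0,0,0,-1, 0.5,0,0,0,0,0,-1, 0.5,0,0,0,0,0,-1, 0.5,0,0,0,0,0,-1, 0.5,0,0,0,0,0,-1, 0.5,0,0,0,0,0,-1, 0.5,0,0,0,0,0,-1, 0.5,0,0,0,0,0,-1]'
python3 -c "
from plant import r;print(r.get_state()['q'].round(3).tolist())"
python3 -m pendant '[0.5,0,0,0,0,0,-1, 0.5,0,0,0,0,0,-1, 0.5,0,0,0,0,0,-1, 0.5,0,0,0,0,0,-1, 0.5,0,0,0,0,0,-1, 0.5,0,0,0,0,0,-1, 0.5,0,0,0,0,0,-1, 0.5,0,0,0,0,0,-1, 0.5,0,0,0,0,0,-1, 0.5,0,0,0,0,0,-1, 0.5,0,0,0,0,0,-1, 0.5,0,0,0,0,0,-1]'
python3 -c "
from plant import r;print(r.get_state()['q'].round(3).tolist())"
```

```text
clock: 6.05
tool_pos: [0.4364, -0.1325, 0.2097]
eef_rot: [0.725, 0.689, 0.003, 0.006]
contact_force: [1.0, -0.6, -0.4]
opening: 0.5
finger_force: 0.0
clock: 7.25
tool_pos: [0.4339, -0.131, 0.2045]
eef_rot: [0.025, 1.0, -0.0, 0.001]
contact_force: [0.1, -0.2, 0.2]
opening: 0.502
finger_force: 0.0
[0.084, 0.573, 0.168, 2.137, -0.212, 0.444, 1.937]
clock: 8.45
tool_pos: [0.4335, -0.1314, 0.2037]
eef_rot: [-0.688, 0.725, -0.001, 0.0]
contact_force: [-0.6, 0.3, -0.8]
opening: 0.5
finger_force: 0.0
[0.556, 0.612, -0.568, 2.114, 0.602, 0.577, 2.642]
```

```bash
python3 -m pendant '[0.5,0,0,0.3,0,0,0, 0.5,0,0,0.6,0,0,0, 0.5,0,0,0.9,0,0,0, 0.5,0,0,0.96,0,0,0, 0.5,0,0,0.96,0,0,0, 0.5,0,0,0.96,0,0,0]'
python3 - <<'E'
from h import *
from plant import r
st=r.get_state();a=np.radians(267);X=np.array([np.cos(a),np.sin(a),0]);Z=np.array([0,0,-1.]);M=R.from_matrix(np.c_[X,np.cross(Z,X),Z])
print(st["q"].round(2),goal(st,(.4334,-.1308,.022),M))
s=r.snapshot("wrist");cv2.imwrite("pics/w3.png",s["img"][100:480,100:540,::-1])
E
```

```text
clock: 9.05
tool_pos: [0.4347, -0.1312, 0.0603]
eef_rot: [-0.689, 0.725, -0.002, 0.0]
contact_force: [-0.2, -0.3, -0.1]
opening: 0.5
finger_force: 0.0
[ 0.27  0.86 -0.13  2.21  0.96  0.12  2.32] (array([-0.003,  0.009,  0.255]), array([-0.002, -0.001,  0.001]))
```

View pics/w3.png

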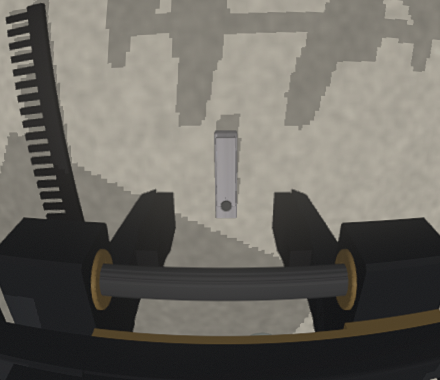

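The clipper sits centred between the open fingers, at crop column 226. I'll descend slowly and check before closing.

```bash
python3 -m pendant '[0.5,-0.003,0.009,0.06,-0.002,-0.001,0, 0.5,-0.003,0.009,0.12,-0.002,-0.001,0, 0.5,-0.003,0.009,0.18,-0.002,-0.001,0, 0.5,-0.003,0.009,0.22,-0.002,-0.001,0, 0.5,-0.003,0.009,0.25,-0.002,-0.001,0, 0.5,-0.003,0.009,0.25,-0.002,-0.001,0, 0.5,-0.003,0.009,0.25,-0.002,-0.001,0]'
python3 -c "
from plant import r;print(r.get_state()['q'].round(3).tolist())"
```

```text
clock: 9.8
tool_pos: [0.4336, -0.1311, 0.0232]
eef_rot: [-0.688, 0.725, 0.0, 0.001]
contact_force: [0.1, -0.9, 0.1]
opening: 0.497
finger_force: 0.0
[0.266, 0.946, -0.119, 2.211, 1.706, 0.096, 1.58]
```

Reached at z = 0.023 with no contact. Closing and lifting.

```bash
python3 -m pendant '[0.5,0,0,0.008,0,0,0, 0,0,0,0.008,0,0,0, 0,0,0,0.008,0,0,0, 0,0,0,0.008,0,0,0, 0,0,0,0.008,0,0,0, 0,0,0,0.008,0,0,0]' 30
python3 -m pendant '[0,0,0,-0.25,0,0,0, 0,0,0,-0.55,0,0,0, 0,0,0,-0.9,0,0,0, 0,0,0,-1,0,0,0, 0,0,0,-1,0,0,0]'
python3 -m pendant '[0,0,0,-0.3,0,0,0, 0,0,0,-0.5,0,0,0, 0,0,0,-0.5,0,0,0]'
python3 - <<'E'
from ik import *
from plant import r
st=r.get_state();print(st["q"].round(2))
print(goal(st,(.48,.02,.25),rot(60,0,-1)),goal(st,(.45,.02,.25),rot(60,40,-1)))
E
```

```text
clock: 10.4
tool_pos: [0.4331, -0.1307, 0.0211]
eef_rot: [-0.689, 0.725, 0.001, 0.0]
contact_force: [-0.4, -0.1, 0.6]
opening: 0.128
finger_force: 30.0
clock: 10.9
tool_pos: [0.4331, -0.1308, 0.1735]
eef_rot: [-0.689, 0.725, 0.001, 0.001]
contact_force: [0.9, -0.9, -0.3]
opening: 0.127
finger_force: 30.0
clock: 11.2
tool_pos: [0.4351, -0.1311, 0.2492]
eef_rot: [-0.689, 0.725, -0.002, 0.002]
contact_force: [-0.1, 0.2, -0.2]
opening: 0.125
finger_force: 30.0
[ 0.71  0.58 -0.8   2.06  0.62  0.75  2.61]
(array([-1.021, -0.247, -0.003]), array([-0.004,  0.001,  0.301])) (array([-1.011, -0.047, -0.005]), array([ 0.101, -0.435,  0.289]))
```

```bash
python3 -m pendant '[0,-0.2,0,0,0.02,-0.1,0.06, 0,-0.4,0,0,0.04,-0.19,0.12, 0,-0.6,0,0,0.06,-0.28,0.18, 0,-0.8,0,0,0.08,-0.37,0.24, 0,-0.9,0,0,0.101,-0.435,0.289, 0,-0.9,-0.04,0,0.101,-0.435,0.289, 0,-0.9,-0.04,0,0.101,-0.435,0.289, 0,-0.9,-0.04,0,0.101,-0.435,0.289, 0,-0.9,-0.04,0,0.101,-0.435,0.289]'
python3 - <<'E'
from ik import *
from plant import r
st=r.get_state();print(st["q"].round(2))
print(goal(st,(.4445,.019,.1996),rot(60,40,-1)))
E
```

```text
clock: 12.1
tool_pos: [0.4465, 0.0038, 0.2463]
eef_rot: [-0.47, 0.814, 0.173, 0.293]
contact_force: [0.2, -1.1, -0.7]
opening: 0.128
finger_force: 30.0
[ 0.97  0.78 -1.08  2.31  0.26  0.11  2.51]
(array([0.137, 0.06 , 0.292]), array([ 0.004, -0.002, -0.001]))
```

```bash
python3 -m pendant '[0,0.07,0.03,0.15,0,0,0, 0,0.137,0.06,0.292,0,0,0, 0,0.137,0.06,0.292,0,0,0, 0,0.137,0.06,0.292,0,0,0, 0,0.137,0.06,0.292,0,0,0]'
python3 - <<'E'
from ik import *
from plant import r
st=r.get_state();print(st["q"].round(3).tolist())
print(goal(st,(.4445,.019,.1996),rot(60,40,-1)),goal(st,(.496,.108,.073),rot(60,40,-1)))
s=r.snapshot("wrist");cv2.imwrite("pics/w4.png",s["img"][:,:,::-1])
for z in(.06,.068): print(proj(s,(.502,.118,z),True))
E
```

```text
clock: 12.6
tool_pos: [0.4278, 0.0191, 0.2015]
eef_rot: [-0.484, 0.812, 0.188, 0.269]
contact_force: [-0.6, -1.0, -0.7]
opening: 0.127
finger_force: 30.0
[0.949, 0.92, -1.156, 2.354, 1.344, 0.189, 1.442]
(array([-0.035, -0.1  ,  0.038]), array([ 0.04 , -0.021,  0.003])) (array([-0.052, -0.169,  1.123]), array([ 0.04 , -0.021,  0.003]))
[292.22834278 226.28612728]
[292.20741687 233.74093284]
```

View pics/w4.png

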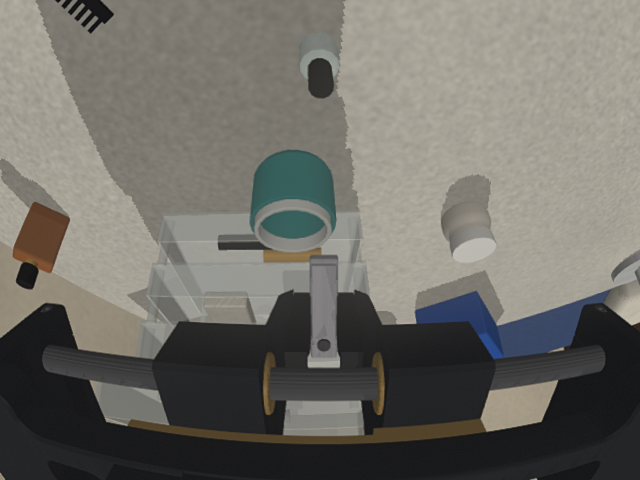

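The wrist view shows the pot's seal ring centred near (293,227), spanning columns 252–335 and rows 199–253. The clipper is held at (322,300), and nail polish is at (320,70), well clear.

Run:
```python
from ik import *
from plant import r
s=r.snapshot("wrist");st=r.get_state();im=s["img"].astype(int)
roi=np.zeros(im.shape[:2],bool);roi[190:258,240:345]=1
h=cv2.cvtColor(s["img"],cv2.COLOR_RGB2HSV);teal=(h[:,:,0]>80)&(h[:,:,0]<100)&(h[:,:,1]>80)
# inner opening = teal blob lower
for c,q,mm in blobs(im,teal&roi,100): print(c,q)
B=blobs(im,teal,100)
for c,q,mm in B:
    if 195<c[1]<250 and 250<c[0]<340:
        cn=cv2.convexHull(np.argwhere(mm)[:,::-1].astype(np.int32))[:,0]
        for z in(.060,.067):
            W=np.array([plane(s,p,z,True)[:2] for p in cn.astype(float)]);(x,y),rr=cv2.minEnclosingCircle(W.astype(np.float32)*1000);print(c,z,x,y,rr)
# ring outer: leftmost/rightmost/bottom of ring
for z in(.06,.067):
    L,Rr,Bt=[plane(s,p,z,True)[:2] for p in((252,226),(335.5,226),(292,253))];print(z,L,Rr,(L+Rr)/2,np.linalg.norm(L-Rr),Bt)
print(st["tool_pos"],st["eef_rot"],st["q"].round(2))
```

```text
[293.4 199.5] [ 251  190   85   41 1254]
[293.  224.4] [ 262  211   63   28 1233]
[293.  224.4] 0.06 499.8746032714844 114.73725128173828 27.012969970703125
[293.  224.4] 0.067 494.95477294921875 106.68807220458984 26.031206130981445
0.06 [0.53218155 0.09847117] [0.46945593 0.13664909] [0.50081874 0.11756013] 0.07343062904432593 [0.52542348 0.15469193]
0.067 [0.5260875  0.09101319] [0.46564166 0.12780351] [0.49586458 0.10940835] 0.07076175921981433 [0.51957505 0.14519058]
[0.42762057 0.01930258 0.20149051] [-0.48379291  0.81110015  0.1891749   0.26883791] [ 0.95  0.92 -1.16  2.35  1.34  0.19  1.45]
```

```bash
python3 -m pendant '[0,-0.035,-0.1,0.038,0.04,-0.021,0, 0,-0.035,-0.1,0.038,0.04,-0.021,0, 0,-0.035,-0.1,0.038,0.04,-0.021,0, 0,-0.035,-0.1,0.038,0.04,-0.021,0]'
python3 - <<'E'
from ik import *
from plant import r
st=r.get_state();print(st["q"].round(3).tolist())
print(goal(st,(.4445,.019,.1996),rot(60,40,-1)),goal(st,(.495,.107,.073),rot(60,40,-1)))
E
```

```text
clock: 13.1
tool_pos: [0.4436, 0.019, 0.1997]
eef_rot: [-0.471, 0.813, 0.172, 0.296]
contact_force: [-0.6, -0.1, -0.3]
opening: 0.13
finger_force: 30.0
[0.986, 1.01, -1.28, 2.371, 1.706, 0.316, 1.079]
(array([-0.002, -0.006,  0.002]), array([0.002, 0.001, 0.002])) (array([ 0.024, -0.007,  1.083]), array([0.002, 0.001, 0.002]))
```

```bash
python3 -m pendant '[0,0.008,-0.007,0.2,0.002,0,0, 0,0.012,-0.007,0.4,0.002,0,0, 0,0.02,-0.007,0.6,0.002,0,0, 0,0.02,-0.007,0.75,0.002,0,0, 0,0.02,-0.007,0.75,0.002,0,0, 0,0.02,-0.007,0.75,0.002,0,0]'
python3 - <<'E'
from ik import *
from plant import r
st=r.get_state();print(st["q"].round(3).tolist())
print(goal(st,(.495,.107,.072),rot(60,40,-1)))
s=r.snapshot("wrist");cv2.imwrite("pics/w5.png",s["img"][100:480,100:540,::-1])
E
```

```text
clock: 13.7
tool_pos: [0.479, 0.0794, 0.1118]
eef_rot: [-0.471, 0.813, 0.171, 0.297]
contact_force: [0.5, -0.8, 0.2]
opening: 0.123
finger_force: 30.0
[0.81, 1.322, -1.343, 2.36, 2.051, 0.654, 0.794]
(array([ 0.008, -0.001,  0.34 ]), array([0.001, 0.001, 0.002]))
```

View pics/w5.png

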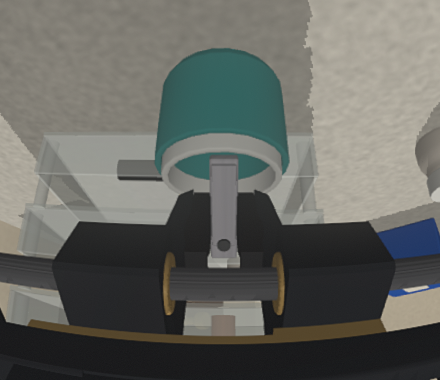

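The clipper is lined up with the mouth (column 224 against the ring's 222). I'll go in, release with a small opening, and back out.

```bash
python3 -m pendant '[0,0.004,-0.001,0.12,0,0,0, 0,0.006,-0.001,0.22,0,0,0, 0,0.007,-0.001,0.31,0,0,0, 0,0.007,-0.001,0.31,0,0,0, 0,0.007,-0.001,0.31,0,0,0, 0.22,0.007,-0.001,0.31,0,0,0, 0.22,0.007,-0.001,0.31,0,0,0, 0.22,0.007,-0.001,0.31,0,0,0, 0.22,0.007,-0.001,0.31,0,0,0]'
python3 -m pendant '[0.22,0,0,-0.15,0,0,0, 0.22,0,0,-0.3,0,0,0, 0.22,0,0,-0.6,0,0,0, 0.22,0,0,-0.9,0,0,0, 0.22,0,0,-0.9,0,0,0, 0.22,0,0,-0.9,0,0,0]'
python3 - <<'E'
from ik import *
from plant import r
st=r.get_state();print(st["q"].round(3).tolist())
s=r.snapshot("wrist");pickle.dump((s,st),open("w6.pkl","wb"));cv2.imwrite("pics/w6.png",cv2.resize(s["img"][130:300,220:420,::-1],(600,510)))
E
```

```text
clock: 14.65
tool_pos: [0.4945, 0.1042, 0.0756]
eef_rot: [-0.47, 0.813, 0.171, 0.298]
contact_force: [0.3, 0.2, 0.3]
opening: 0.217
finger_force: 0.0
clock: 15.25
tool_pos: [0.4511, 0.0281, 0.1789]
eef_rot: [-0.47, 0.813, 0.169, 0.298]
contact_force: [-1.0, -0.4, 0.4]
opening: 0.221
finger_force: 0.0
[0.957, 1.094, -1.312, 2.38, 1.839, 0.415, 0.956]
```

View pics/w6.png

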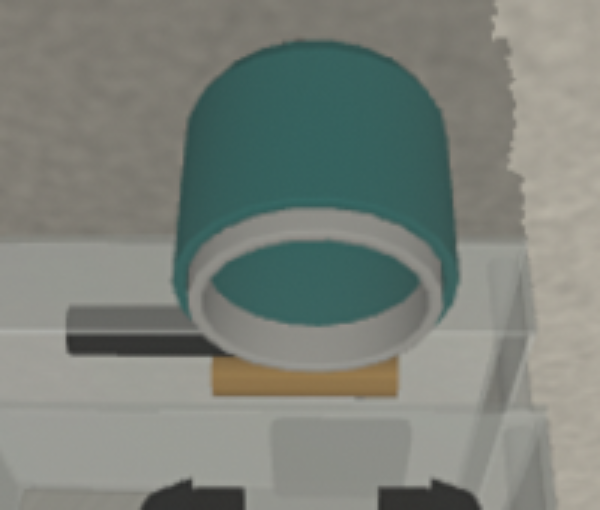

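The pot is upright and in place. The fingers are empty and the clipper has gone in, with nothing lying outside. I have now viewed all 10 pictures, so everything from here is numeric. Next is the lid.

Run:
```python
from ik import *
from plant import r
st=r.get_state()
print(goal(st,(.49,-.08,.22),rot(45,40,-1)))
```

```text
(array([ 0.204, -0.589, -0.533]), array([0.106, 0.002, 0.129]))
```

```bash
python3 -m pendant '[0.5,0.05,-0.15,-0.2,0.03,0,0.03, 0.5,0.1,-0.3,-0.35,0.05,0,0.065, 0.5,0.15,-0.45,-0.45,0.08,0,0.1, 0.5,0.204,-0.589,-0.533,0.106,0.002,0.129, 0.5,0.204,-0.589,-0.533,0.106,0.002,0.129, 0.5,0.204,-0.589,-0.533,0.106,0.002,0.129]'
python3 - <<'E'
from ik import *
from plant import r
st=r.get_state();print(st["q"].round(2))
print(goal(st,(.55,-.20,.20),rot(27,40,-1)))
E
```

```text
clock: 15.9
tool_pos: [0.4896, -0.0784, 0.2192]
eef_rot: [-0.36, 0.868, 0.133, 0.315]
contact_force: [0.4, 0.0, -0.3]
opening: 0.506
finger_force: 0.0
[ 1.1   0.9  -1.15  2.26  1.5   0.18  1.22]
(array([ 0.303, -0.857, -0.091]), array([ 0.132, -0.   ,  0.153]))
```

```bash
python3 -m pendant '[0.5,0.1,-0.28,-0.03,0.04,0,0.05, 0.5,0.2,-0.57,-0.06,0.085,0,0.1, 0.5,0.303,-0.857,-0.091,0.132,0,0.153, 0.5,0.303,-0.857,-0.091,0.132,0,0.153, 0.5,0.303,-0.857,-0.091,0.132,0,0.153, 0.5,0.303,-0.857,-0.091,0.132,0,0.153]'
cat > lid.py <<'E'
from ik import *
from plant import r
st=r.get_state();print(st["q"].round(2),st["tool_pos"])
sc,w=r.snapshot("scene"),r.snapshot("wrist");pickle.dump((sc,w,st),open("w7.pkl","wb"))
for s,f in((sc,0),(w,1)):
    h=cv2.cvtColor(s["img"],cv2.COLOR_RGB2HSV);m=(h[:,:,0]>80)&(h[:,:,0]<100)&(h[:,:,1]>90)
    for c,q,mm in blobs(s["img"],m,100):
        cn=cv2.convexHull(np.argwhere(mm)[:,::-1].astype(np.int32))[:,0].astype(np.float32)
        W=np.array([plane(s,p,.012,f)[:2] for p in cn])
        (x,y),rr=cv2.minEnclosingCircle((W*1000).astype(np.float32));print("wrist" if f else "scene",c,q,(x,y,rr))
# dark knob? predicted pixels
print(proj(w,(.6425,-.234,.013),True),proj(w,(.6425,-.234,.035),True))
u=np.array([np.cos(np.radians(27)),np.sin(np.radians(27)),0])
T=np.array([.6425,-.234,.036])-.008*u;b=-np.sin(np.radians(40))*u+np.array([0,0,np.cos(np.radians(40))])
for d in(.1,.05,0):print(d,goal(st,T+d*b,rot(27,40,-1)))
E
python3 lid.py
```

```text
clock: 16.5
tool_pos: [0.5494, -0.1988, 0.201]
eef_rot: [-0.22, 0.913, 0.08, 0.333]
contact_force: [-0.0, -0.3, 0.4]
opening: 0.5
finger_force: 0.0
[ 1.18  0.97 -1.1   2.1   1.65  0.25  0.98] [ 0.5494466  -0.1987503   0.20096168]
scene [297.9 147.3] [286 139  25  18 325] (492.2842712402344, 145.45359802246094, 27.86107063293457)
scene [299.6 163.9] [282 143  34  32 436] (498.4485168457031, 123.97776794433594, 47.994075775146484)
scene [340.  316.2] [ 322  299   37   36 1044] (643.2289428710938, -234.30020141601562, 37.13492965698242)
wrist [237.7 133.9] [ 195  101   86   67 4415] (642.017822265625, -232.93080139160156, 38.77681350708008)
wrist [602.4 177.4] [ 574  149   66   81 2437] (519.1555786132812, 145.89291381835938, 83.0023193359375)
wrist [612.4 211. ] [594 200  38  22 364] (519.6910400390625, 210.17471313476562, 30.056957244873047)
[236.50081105 137.37225565] [232.34206866 155.38561529]
0.1 (array([ 0.408, -0.49 ,  0.428]), array([0.   , 0.001, 0.001]))
0.05 (array([ 0.408, -0.49 ,  0.761]), array([0.   , 0.001, 0.001]))
0 (array([ 0.408, -0.491,  1.094]), array([0.   , 0.001, 0.001]))
```

The lid is confirmed at (.6425, -.2335), with radius 37–39 mm against 38 nominal. I'll approach along the tool axis and grasp the knob.

```bash
python3 -m pendant '[0.5,0.2,-0.25,0.2,0,0,0, 0.5,0.408,-0.49,0.4,0,0,0, 0.5,0.408,-0.49,0.6,0,0,0, 0.5,0.408,-0.49,0.76,0,0,0, 0.5,0.408,-0.49,0.76,0,0,0, 0.5,0.408,-0.49,0.76,0,0,0, 0.5,0.408,-0.49,0.76,0,0,0]'
cat > g.py <<'E'
from ik import *
from plant import r
import sys
a=list(map(float,sys.argv[1:]));st=r.get_state();print(st["q"].round(2),st["tool_pos"].round(4),goal(st,a[:3],rot(a[3],a[4],-1)))
E
python3 g.py .6354 -.2371 .037 27 40
```

```text
clock: 17.3
tool_pos: [0.6069, -0.2554, 0.0764]
eef_rot: [-0.219, 0.914, 0.078, 0.334]
contact_force: [-0.5, -1.1, 0.1]
opening: 0.5
finger_force: 0.0
[ 1.11  1.2  -0.95  1.9   1.76  0.21  1.08] [ 0.6069 -0.2554  0.0764] (array([-0.003,  0.024,  0.346]), array([-0.003,  0.001,  0.001]))
```

```bash
python3 -m pendant '[0.5,0,0.02,0.12,0,0,0, 0.5,0,0.022,0.22,0,0,0, 0.5,0,0.022,0.3,0,0,0, 0.5,0,0.022,0.33,0,0,0, 0.5,0,0.022,0.33,0,0,0, 0.5,0,0.022,0.33,0,0,0]'
python3 g.py .6354 -.2371 .037 27 40
```

```text
clock: 17.9
tool_pos: [0.6339, -0.2386, 0.0376]
eef_rot: [-0.219, 0.914, 0.078, 0.333]
contact_force: [0.1, -0.0, -0.0]
opening: 0.499
finger_force: 0.0
[ 1.08  1.31 -1.    1.85  1.87  0.3   1.01] [ 0.6339 -0.2386  0.0376] (array([-0.007,  0.005,  0.012]), array([-0.003,  0.   ,  0.   ]))
```

```bash
python3 -m pendant '[0.3,-0.006,0.005,0.008,0,0,0, 0.1,-0.006,0.005,0.008,0,0,0, 0.1,-0.006,0.005,0.008,0,0,0, 0.1,-0.006,0.005,0.008,0,0,0, 0,-0.006,0.005,0.008,0,0,0, 0,-0.006,0.005,0.008,0,0,0, 0,-0.006,0.005,0.008,0,0,0]' 45
python3 g.py .6354 -.2371 .037 27 40
python3 -m pendant '[0,-0.06,0,-0.075,0,0,0, 0,-0.13,0,-0.15,0,0,0, 0,-0.2,0,-0.24,0,0,0, 0,-0.26,0,-0.31,0,0,0, 0,-0.26,0,-0.31,0,0,0]'
python3 lid.py | grep -v goal; python3 g.py .60 -.20 .22 38 40
```

```text
clock: 18.6
tool_pos: [0.635, -0.2372, 0.0369]
eef_rot: [-0.219, 0.914, 0.078, 0.333]
contact_force: [-2.6, -1.3, 3.0]
opening: 0.211
finger_force: 45.0
[ 1.07  1.31 -1.01  1.85  1.88  0.31  1.01] [ 0.635  -0.2372  0.0369] (array([-0.002, -0.   ,  0.001]), array([-0.003,  0.   ,  0.   ]))
clock: 19.1
tool_pos: [0.6357, -0.2366, 0.0993]
eef_rot: [-0.219, 0.913, 0.077, 0.334]
contact_force: [-0.2, -1.0, -0.4]
opening: 0.217
finger_force: 45.0
[ 1.04  1.16 -0.93  1.86  1.66  0.2   1.11] [ 0.63568739 -0.23655073  0.09927905]
scene [297.9 147.4] [286 139  25  18 329] (491.82086181640625, 146.74411010742188, 27.806724548339844)
scene [299.7 163.9] [282 143  34  32 438] (499.554931640625, 123.71229553222656, 47.587554931640625)
scene [348.  305.3] [331 287  30  38 603] (642.2225952148438, -211.95201110839844, 39.042205810546875)
wrist [323.5 276.1] [  241   233   167   107 10662] (791.4761352539062, -157.36183166503906, 116.60738372802734)
[320.89098543 182.16093629] [320.49705622 215.16952313]
0.1 (array([ 0.275, -0.007, -0.347]), array([-0.004,  0.001,  0.002]))
0.05 (array([ 0.275, -0.005, -0.014]), array([-0.004,  0.001,  0.002]))
0 (array([ 0.276, -0.003,  0.319]), array([-0.004,  0.001,  0.002]))
[ 1.04  1.16 -0.93  1.86  1.66  0.2   1.11] [ 0.6343 -0.237   0.0965] (array([-0.458,  0.32 , -0.692]), array([-0.081, -0.001, -0.094]))
```

The lid is held firmly (opening 0.217, 45 N). I'll refine the pot centre from the ring edges already read in w6, and check the pot's interior numerically for the clipper.

Run:
```python
from ik import *
s,st=pickle.load(open("w6.pkl","rb"))
T=lambda x,y:(220+x/3,130+y/3)
u=np.array([.5,.866]);v=np.array([-.866,.5])
for z in(.066,.067,.068):
    far,near,L,Rr,iL,iR=[plane(s,T(*p),z,True)[:2] for p in((315,370),(315,240),(187,292),(443,292),(202,297),(430,297))]
    print(z,"far/near",far@u,near@u,(far-near)@u,"lat",L@v,Rr@v,(L@v+Rr@v)/2,abs(L@v-Rr@v)/2,"in",(iL@v+iR@v)/2,abs((iL-iR)@v)/2)
n=plane(s,T(315,207),.06,True)[:2];print("near rim",n@u,n@u+.038)
print("est pot u,v",np.array([.501,.117])@u,np.array([.501,.117])@v)
D=pickle.load(open("d0.pkl","rb"));a=D["scene"]["img"][138:160,284:314].astype(int);b=pickle.load(open("w7.pkl","rb"))[0]["img"][138:160,284:314].astype(int)
d=np.abs(a-b).sum(2);print("interior changed px",(d>40).sum(),d.max());print(plane(D["scene"],np.argwhere(d>40)[:,::-1].mean(0)+[284,138] if (d>40).any() else (298,147),.008))
```

```text
0.066 far/near 0.38321809975337556 0.3213332714323155 0.061884828321060084 lat -0.4081264956292116 -0.34240374509908056 -0.37526512036414605 0.03286137526506552 in -0.3749936603374363 0.029438790821970977
0.067 far/near 0.3814952789584806 0.31999719000258925 0.061498088955891414 lat -0.4079239998646663 -0.34261197318247566 -0.37526798652357096 0.03265601334109533 in -0.3749982229430055 0.02925481779364236
0.068 far/near 0.3797724581635857 0.318661108572863 0.06111134959072273 lat -0.4077215041001209 -0.34282020126587087 -0.37527085268299587 0.032450651417125026 in -0.3750027855485748 0.029070844765313717
near rim 0.3161813720012758 0.35418137200127575
est pot u,v 0.351822 -0.375366
interior changed px 157 87
[0.49336488 0.14674222 0.008     ]
```

```bash
python3 -m pendant '[0,-0.09,0.06,-0.14,-0.016,0,-0.019, 0,-0.18,0.12,-0.28,-0.032,0,-0.038, 0,-0.27,0.19,-0.42,-0.048,0,-0.056, 0,-0.36,0.25,-0.55,-0.064,0,-0.075, 0,-0.458,0.32,-0.692,-0.081,0,-0.094, 0,-0.458,0.32,-0.692,-0.081,0,-0.094, 0,-0.458,0.32,-0.692,-0.081,0,-0.094]'
python3 g.py .53 -.09 .22 48 40
```

```text
clock: 19.9
tool_pos: [0.5998, -0.2007, 0.2192]
eef_rot: [-0.305, 0.889, 0.111, 0.323]
contact_force: [-1.0, 0.2, -1.7]
opening: 0.212
finger_force: 45.0
[ 1.19  1.1  -1.3   1.87  1.    0.51  1.81] [ 0.5998 -0.2007  0.2192] (array([-0.07 ,  0.868,  0.052]), array([-0.072, -0.001, -0.086]))
```

```bash
python3 -m pendant '[0,-0.014,0.17,0.01,-0.014,0,-0.017, 0,-0.028,0.35,0.02,-0.028,0,-0.034, 0,-0.042,0.52,0.03,-0.043,0,-0.05, 0,-0.056,0.7,0.04,-0.058,0,-0.068, 0,-0.07,0.868,0.052,-0.072,-0.001,-0.086, 0,-0.07,0.868,0.052,-0.072,-0.001,-0.086, 0,-0.07,0.868,0.052,-0.072,-0.001,-0.086]'
python3 g.py .4468 .0231 .17 60 40
```

```text
clock: 20.6
tool_pos: [0.5301, -0.0899, 0.22]
eef_rot: [-0.383, 0.858, 0.139, 0.312]
contact_force: [0.4, -0.1, -1.6]
opening: 0.209
finger_force: 45.0
[ 1.11  1.   -1.25  2.11  1.11  0.34  1.67] [ 0.5301 -0.0899  0.22  ] (array([0.069, 0.916, 0.377]), array([-0.085, -0.001, -0.102]))
```

```bash
python3 -m pendant '[0,0.01,0.18,0.05,-0.017,0,-0.02, 0,0.02,0.37,0.1,-0.034,0,-0.04, 0,0.03,0.55,0.18,-0.05,0,-0.06, 0,0.05,0.74,0.28,-0.068,0,-0.08, 0,0.069,0.916,0.377,-0.085,-0.001,-0.102, 0,0.069,0.916,0.377,-0.085,-0.001,-0.102, 0,0.069,0.916,0.377,-0.085,-0.001,-0.102, 0,0.069,0.916,0.377,-0.085,-0.001,-0.102]'
python3 g.py .4818 .0837 .12 60 40
```

```text
clock: 21.4
tool_pos: [0.4488, 0.0223, 0.1715]
eef_rot: [-0.469, 0.814, 0.17, 0.298]
contact_force: [1.5, 0.4, -1.6]
opening: 0.211
finger_force: 45.0
[ 0.96  1.09 -1.28  2.38  1.89  0.39  0.93] [0.4488 0.0223 0.1715] (array([-0.134,  0.017,  0.562]), array([-0.003,  0.001,  0.   ]))
```

```bash
python3 -m pendant '[0,-0.04,0.005,0.15,0,0,0, 0,-0.08,0.01,0.3,0,0,0, 0,-0.11,0.017,0.45,-0.003,0,0, 0,-0.134,0.017,0.562,-0.003,0,0, 0,-0.134,0.017,0.562,-0.003,0.001,0, 0,-0.134,0.017,0.562,-0.003,0.001,0]'
python3 g.py .4968 .1097 .112 60 40
```

```text
clock: 22.0
tool_pos: [0.4807, 0.0841, 0.1205]
eef_rot: [-0.471, 0.813, 0.171, 0.296]
contact_force: [-0.1, -0.3, -0.9]
opening: 0.212
finger_force: 45.0
[ 0.79  1.29 -1.33  2.36  2.05  0.63  0.76] [0.4807 0.0841 0.1205] (array([-0.118, -0.008,  0.173]), array([ 0.001, -0.   ,  0.002]))
```

Now over the pot, with a wrist-image check of lid against pot (numeric only) before lowering.

```bash
python3 -m pendant '[0,-0.04,-0.003,0.06,0,0,0, 0,-0.08,-0.006,0.12,0,0,0, 0,-0.118,-0.008,0.173,0.001,0,0.002, 0,-0.118,-0.008,0.173,0.001,0,0.002, 0,-0.118,-0.008,0.173,0.001,0,0.002]'
python3 g.py .4968 .1097 .099 60 40
python3 - <<'E'
from ik import *
from plant import r
st=r.get_state();s=r.snapshot("wrist");si=r.snapshot("side");pickle.dump((s,si,st),open("w8.pkl","wb"))
for n,S in(("wrist",s),("side",si)):
    h=cv2.cvtColor(S["img"],cv2.COLOR_RGB2HSV);m=(h[:,:,0]>80)&(h[:,:,0]<100)&(h[:,:,1]>80)
    for c,q,mm in blobs(S["img"],m,60):
        print(n,c,q)
        if n=="wrist":
            for y in range(q[1]+2,q[1]+q[3],8):
                xs=np.nonzero(mm[y])[0];print(y,xs.min(),xs.max(),(xs.min()+xs.max())/2)
P=st["tool_pos"];M=R.from_quat(st["eef_rot"])
u=np.array([.5,.866,0]);lid=P+.0084*u-[0,0,.0369]
for c,z in(("lid",lid[2]+.007),):
    pass
print("lid est",lid);t=np.linspace(0,6.28,90)
for nm,c,z in(("disc",lid,lid[2]+.01),("rim",(.501,.117),.06)):
    Q=np.array([proj(s,(c[0]+.038*np.cos(a),c[1]+.038*np.sin(a),z),True) for a in t]);print(nm,Q.min(0),Q.max(0))
E
```

```text
clock: 22.5
tool_pos: [0.4958, 0.1113, 0.1114]
eef_rot: [-0.47, 0.814, 0.172, 0.296]
contact_force: [-0.0, 0.7, -1.1]
opening: 0.208
finger_force: 45.0
[ 0.73  1.32 -1.34  2.33  2.08  0.67  0.73] [0.4958 0.1113 0.1114] (array([ 0.057, -0.011,  0.059]), array([ 0.002,  0.001, -0.   ]))
wrist [318.2 154.7] [  240    99   157   144 11834]
101 300 337 318.5
109 281 357 319.0
117 269 367 318.0
125 262 376 319.0
133 257 380 318.5
141 253 384 318.5
149 252 385 318.5
157 250 386 318.0
165 249 387 318.0
173 247 389 318.0
181 246 390 318.0
189 245 391 318.0
197 243 392 317.5
205 242 393 317.5
213 241 395 318.0
221 240 396 318.0
229 241 395 318.0
237 244 392 318.0
wrist [322.1 264.6] [  240   204   168   136 13678]
206 296 340 318.0
214 273 362 317.5
222 263 373 318.0
230 265 371 318.0
238 275 366 320.5
246 259 386 322.5
254 249 397 323.0
262 244 403 323.5
270 241 405 323.0
278 241 407 324.0
286 243 404 323.5
294 249 398 323.5
302 260 387 323.5
310 302 345 323.5
318 302 345 323.5
326 301 346 323.5
334 302 345 323.5
side [245.6 213.6] [229 204  34  21 501]
side [248.8 237.3] [231 218  35  33 695]
lid est [0.50000467 0.11853231 0.07447814]
disc [237.2628545  233.03934398] [406.18508775 310.01202492]
rim [239.59985199 180.73509117] [397.12000887 269.48993214]
```

Run:
```python
from ik import *
s,si,st=pickle.load(open("w8.pkl","rb"));t=np.linspace(0,6.28,120)
lid=np.array([.5000,.1185,.0745])+.001*np.array([.866,-.5,0])
def ext(S,c,z,f,rr=.038):
    Q=np.array([proj(S,(c[0]+rr*np.cos(a),c[1]+rr*np.sin(a),z),f) for a in t]);return Q.min(0).round(1),Q.max(0).round(1)
for d in(-.003,0,.003):
    c=np.array([.501,.117])+d*np.array([.5,.866]);print(d,"base",ext(s,c,0,True),"inner rim",ext(s,c,.067,True,.0305),"side base",ext(si,c,0,False),"side rim",ext(si,c,.06,False))
for z in(.007,.013): print("disc",z,ext(s,lid,lid[2]+z,True),ext(si,lid,lid[2]+z,False))
h=cv2.cvtColor(s["img"],cv2.COLOR_RGB2HSV);print(h[196:320:3,280].tolist())
```

```text
-0.003 base (array([253. ,  88.9]), array([384.9, 185.6])) inner rim (array([252.7, 201.4]), array([383.8, 272. ])) side base (array([232.4, 232.8]), array([266.6, 252.3])) side rim (array([229.8, 210.5]), array([264.9, 229.4]))
0 base (array([253.7,  93.7]), array([384.3, 188.5])) inner rim (array([253.7, 206. ]), array([382.9, 274.5])) side base (array([232.5, 232.1]), array([266.6, 251.5])) side rim (array([229.9, 209.8]), array([264.9, 228.6]))
0.003 base (array([254.4,  98.3]), array([383.7, 191.4])) inner rim (array([254.7, 210.4]), array([382. , 276.9])) side base (array([232.6, 231.4]), array([266.7, 250.7])) side rim (array([230. , 209.1]), array([265. , 227.9]))
disc 0.007 (array([235.8, 226.2]), array([403.3, 304.9])) (array([228.7, 201.4]), array([264., 220.]))
disc 0.013 (array([234.3, 240. ]), array([404.7, 315.2])) (array([228.4, 199. ]), array([263.9, 217.6]))
[[30, 10, 146], [30, 9, 146], [30, 10, 151], [30, 10, 154], [26, 12, 144], [87, 112, 98], [88, 118, 99], [87, 118, 99], [87, 116, 99], [87, 118, 99], [88, 118, 99], [88, 116, 99], [87, 120, 100], [88, 121, 99], [89, 113, 90], [88, 120, 98], [88, 121, 105], [88, 123, 108], [88, 121, 105], [88, 123, 102], [88, 123, 102], [88, 124, 101], [88, 123, 102], [88, 124, 101], [88, 124, 101], [88, 121, 101], [88, 124, 101], [88, 124, 101], [88, 126, 101], [88, 125, 100], [88, 121, 101], [88, 128, 102], [83, 23, 44], [90, 35, 44], [85, 33, 46], [90, 34, 45], [86, 40, 45], [90, 29, 44], [84, 30, 43], [80, 36, 42], [83, 25, 41], [84, 31, 41]]
```

```bash
python3 g.py .4987 .1110 .100 60 40;  python3 g.py .4987 .1110 .094 60 40
```

```text
[ 0.73  1.32 -1.34  2.33  2.08  0.67  0.73] [0.4956 0.1108 0.1113] (array([ 0.04 , -0.017,  0.065]), array([ 0.001,  0.   , -0.001]))
[ 0.73  1.32 -1.34  2.33  2.08  0.67  0.73] [0.4956 0.1108 0.1113] (array([ 0.065, -0.017,  0.096]), array([ 0.001,  0.   , -0.001]))
```

```bash
python3 -m pendant '[0,0,-0.017,0.012,0,0,0, 0,0.02,-0.017,0.04,0,0,0, 0,0.04,-0.017,0.065,0.001,0,0, 0,0.04,-0.017,0.065,0.001,0,0, 0,0.04,-0.017,0.065,0.001,0,0]'
python3 g.py .4987 .1110 .090 60 40
```

```text
clock: 23.1
tool_pos: [0.4987, 0.111, 0.0998]
eef_rot: [-0.469, 0.814, 0.172, 0.296]
contact_force: [0.4, -0.2, -0.7]
opening: 0.211
finger_force: 45.0
[ 0.72  1.35 -1.33  2.32  2.1   0.69  0.73] [0.4987 0.111  0.0998] (array([0.042, 0.   , 0.05 ]), array([ 0.001,  0.   , -0.001]))
```

```bash
python3 -m pendant '[0,0.005,0,0.006,0,0,0, 0,0.01,0,0.011,0,0,0, 0,0.015,0,0.018,0,0,0, 0,0.015,0,0.018,0,0,0]'
python3 -m pendant '[0,0.005,0,0.006,0,0,0, 0,0.01,0,0.011,0,0,0, 0,0.015,0,0.018,0,0,0, 0,0.015,0,0.018,0,0,0]'
python3 g.py .4987 .1110 .090 60 40
```

```text
clock: 23.5
tool_pos: [0.4992, 0.1117, 0.0978]
eef_rot: [-0.47, 0.813, 0.172, 0.298]
contact_force: [-2.3, -2.8, 6.0]
opening: 0.214
finger_force: 45.0
clock: 23.9
tool_pos: [0.4992, 0.1118, 0.0946]
eef_rot: [-0.47, 0.813, 0.172, 0.298]
contact_force: [-1.6, -2.6, 6.6]
opening: 0.212
finger_force: 45.0
[ 0.72  1.36 -1.33  2.32  2.11  0.69  0.73] [0.4992 0.1118 0.0946] (array([0.025, 0.   , 0.019]), array([0.   , 0.003, 0.001]))
```

```bash
python3 -m pendant '[0,0.007,0,0.005,0,0,0, 0,0.013,0,0.011,0,0,0, 0,0.02,0,0.017,0,0,0, 0,0.024,0,0.021,0,0,0, 0,0.024,0,0.021,0,0,0]'
python3 -m pendant '[0,0.005,0,0.005,0,0,0, 0,0.01,0,0.011,0,0,0, 0,0.014,0,0.016,0,0,0, 0,0.014,0,0.016,0,0,0]'
python3 g.py .4987 .1110 .090 60 40
```

```text
clock: 24.4
tool_pos: [0.4993, 0.112, 0.0916]
eef_rot: [-0.47, 0.812, 0.173, 0.3]
contact_force: [-4.3, -4.8, 14.1]
opening: 0.211
finger_force: 45.0
clock: 24.8
tool_pos: [0.4999, 0.1133, 0.0915]
eef_rot: [-0.471, 0.81, 0.173, 0.303]
contact_force: [-6.6, -10.7, 27.6]
opening: 0.211
finger_force: 45.0
[ 0.73  1.38 -1.33  2.32  2.13  0.7   0.73] [0.4999 0.1133 0.0915] (array([ 0.02 , -0.001, -0.004]), array([-0.   ,  0.009,  0.004]))
```

```bash
python3 -m pendant '[0,0.012,0,-0.004,0,0.01,0.003, 0,0.02,0,0,0,0.016,0.003, 0,0.02,0,0,0,0.016,0.003, 0,0.02,0,0,0,0.016,0.003]'
python3 g.py .4987 .1110 .090 60 40
```

```text
clock: 25.2
tool_pos: [0.4994, 0.1125, 0.0912]
eef_rot: [-0.472, 0.814, 0.169, 0.294]
contact_force: [-6.1, -10.1, 32.0]
opening: 0.212
finger_force: 45.0
[ 0.71  1.36 -1.32  2.32  2.11  0.7   0.73] [0.4994 0.1125 0.0912] (array([ 0.014, -0.001, -0.001]), array([-0.   , -0.004,  0.002]))
```

```bash
python3 -m pendant '[0,-0.012,0,-0.007,0,-0.004,0, 0,-0.02,0,-0.01,0,-0.006,0, 0,-0.02,0,-0.01,0,-0.006,0]'
```

```text
clock: 25.5
tool_pos: [0.4993, 0.1121, 0.0913]
eef_rot: [-0.47, 0.814, 0.17, 0.295]
contact_force: [-3.8, -7.3, 20.5]
opening: 0.209
finger_force: 45.0
```

```bash
python3 -m pendant '[0,-0.004,0,-0.01,0,0,0, 0,-0.008,0,-0.018,0,0,0, 0,-0.008,0,-0.018,0,0,0]'
```

```text
clock: 25.8
tool_pos: [0.4979, 0.1094, 0.0903]
eef_rot: [-0.469, 0.817, 0.169, 0.291]
contact_force: [-1.7, -3.3, 7.2]
opening: 0.213
finger_force: 45.0
```

```bash
python3 -m pendant '[0,-0.003,0,-0.005,0,0,0, 0,-0.004,0,-0.008,0,0,0, 0.3,-0.004,0,-0.008,0,0,0, 0.45,-0.004,0,-0.008,0,0,0, 0.45,-0.004,0,-0.008,0,0,0, 0.45,-0.004,0,-0.008,0,0,0]'
python3 -m pendant '[0.45,0,0,-0.05,0,0,0, 0.45,0,0,-0.15,0,0,0, 0.45,0,0,-0.3,0,0,0, 0.45,0,0,-0.5,0,0,0, 0.45,0,0,-0.7,0,0,0, 0.45,0,0,-0.7,0,0,0, 0.45,0,0,-0.7,0,0,0]'
cat > chk.py <<'E'
from ik import *
from plant import r
st=r.get_state();s=r.snapshot("wrist");sc=r.snapshot("scene");si=r.snapshot("side");pickle.dump((s,sc,si,st),open("w9.pkl","wb"))
print(st["q"].round(2),st["tool_pos"])
t=np.linspace(0,6.28,120)
for n,S,f in(("wrist",s,1),("scene",sc,0),("side",si,0)):
    h=cv2.cvtColor(S["img"],cv2.COLOR_RGB2HSV);m=(h[:,:,0]>80)&(h[:,:,0]<100)&(h[:,:,1]>80)
    for c,q,mm in blobs(S["img"],m,60): print(n,c,q)
    for nm,z,rr in(("base",0,.038),("rim",.06,.038),("discT",.066,.038),("discT+7",.073,.038),("knobT",.088,.010)):
        Q=np.array([proj(S,(.502+rr*np.cos(a),.1187+rr*np.sin(a),z),f) for a in t]);print("  pred",nm,Q.min(0).round(1),Q.max(0).round(1))
E
python3 chk.py
```

```text
clock: 26.4
tool_pos: [0.4977, 0.1086, 0.0902]
eef_rot: [-0.469, 0.817, 0.168, 0.289]
contact_force: [-0.2, -0.2, -0.1]
opening: 0.45
finger_force: 0.0
clock: 27.1
tool_pos: [0.4648, 0.0505, 0.1721]
eef_rot: [-0.469, 0.818, 0.167, 0.29]
contact_force: [-0.6, -0.1, 0.0]
opening: 0.45
finger_force: 0.0
[ 0.88  1.11 -1.31  2.36  1.87  0.46  0.87] [0.46479267 0.05049333 0.17206869]
wrist [324.9 192.2] [  274   129   103   128 10713]
  pred base [279.2 126.1] [370.4 190.8]
  pred rim [273.3 184.5] [377.1 246.7]
  pred discT [272.7 191.5] [377.8 253. ]
  pred discT+7 [271.9 199.9] [378.6 260.5]
  pred knobT [310.9 244. ] [339.9 259. ]
scene [302.9 152. ] [287 132  29  43 834]
  pred base [283.9 146.9] [317.3 175.3]
  pred rim [282.  131.7] [316.8 161. ]
  pred discT [281.8 130.1] [316.7 159.5]
  pred discT+7 [281.6 128.2] [316.7 157.7]
  pred knobT [294.2 134.9] [303.5 142.7]
side [248.2 229.1] [ 231  208   35   43 1232]
  pred base [232.6 231.6] [266.7 251. ]
  pred rim [230.  209.3] [265.  228.1]
  pred discT [229.7 207.1] [264.8 225.8]
  pred discT+7 [229.4 204.4] [264.6 223. ]
  pred knobT [241.8 205.2] [251.2 210. ]
```

Run:
```python
from ik import *
s,sc,si,st=pickle.load(open("w9.pkl","rb"))
h=cv2.cvtColor(s["img"],cv2.COLOR_RGB2HSV)
for c in(282,290,300,312,325,338,350,360,368): print(c,"V",h[172:262:2,c,2].tolist(),"minS",h[172:200,c,1].min())
m=(h[:,:,0]>80)&(h[:,:,0]<100)&(h[:,:,1]>80)
for y in range(170,260,6):
    xs=np.nonzero(m[y,250:400])[0]+250;print(y,xs.min(),xs.max(),(xs.min()+xs.max())/2)
h=cv2.cvtColor(si["img"],cv2.COLOR_RGB2HSV)
print("side S");print(h[204:252:2,248,1].tolist(),h[212:236:2,236,1].tolist(),h[212:236:2,258,1].tolist())
```

```text
282 V [85, 86, 86, 86, 87, 87, 87, 87, 87, 88, 89, 88, 100, 92, 87, 93, 99, 101, 97, 98, 98, 97, 97, 98, 98, 98, 98, 98, 98, 98, 98, 99, 99, 76, 53, 52, 60, 165, 161, 159, 161, 161, 161, 161, 156] minS 101
290 V [92, 91, 92, 92, 92, 92, 93, 92, 93, 100, 95, 87, 95, 101, 100, 97, 97, 97, 97, 97, 97, 97, 97, 97, 98, 97, 96, 98, 98, 97, 99, 97, 98, 98, 98, 99, 66, 123, 134, 141, 146, 143, 141, 132, 134] minS 106
300 V [95, 96, 94, 94, 95, 94, 97, 102, 91, 91, 100, 104, 98, 97, 97, 97, 97, 96, 97, 97, 96, 96, 97, 97, 97, 97, 98, 97, 98, 97, 97, 98, 97, 98, 98, 98, 98, 97, 114, 142, 148, 143, 142, 133, 134] minS 112
312 V [97, 97, 97, 97, 96, 102, 99, 91, 98, 103, 102, 96, 97, 97, 96, 97, 97, 96, 97, 96, 97, 96, 96, 95, 97, 95, 86, 79, 80, 80, 80, 82, 82, 83, 83, 84, 84, 86, 95, 94, 102, 139, 143, 133, 118] minS 115
325 V [97, 97, 98, 97, 98, 104, 93, 95, 101, 104, 98, 96, 96, 96, 96, 97, 97, 96, 97, 96, 96, 96, 97, 91, 97, 97, 98, 98, 98, 98, 99, 99, 99, 99, 100, 104, 103, 100, 100, 99, 98, 98, 97, 134, 150] minS 118
338 V [97, 97, 98, 98, 96, 103, 98, 91, 98, 102, 102, 97, 96, 96, 97, 9
[... 573 characters left out ...]
91, 91, 91, 91, 91, 91, 93, 101, 94, 92, 95, 100, 100, 99, 98, 98, 98, 97, 98, 99, 99, 98, 99, 99, 98, 98, 99, 96, 143, 167, 165, 164, 165, 165, 164, 164, 164, 165, 165, 154] minS 99
170 278 371 324.5
176 278 372 325.0
182 277 373 325.0
188 277 373 325.0
194 276 374 325.0
200 275 375 325.0
206 275 376 325.5
212 274 376 325.0
218 274 376 325.0
224 274 375 324.5
230 276 373 324.5
236 281 369 325.0
242 288 360 324.0
248 303 346 324.5
254 315 334 324.5
side S
[31, 110, 160, 252, 244, 238, 241, 244, 241, 233, 244, 255, 214, 220, 231, 249, 241, 230, 239, 249, 233, 247, 244, 101] [67, 249, 255, 236, 228, 236, 255, 255, 244, 255, 241, 252] [225, 249, 241, 249, 252, 239, 238, 241, 237, 243, 246, 240]
```

Lid home on all checks: no seal showing anywhere round the rim, the seam is even left to right, and the near edge, far edge and knob-top rows match the home height within about 1 mm. The robot is clear, so I'm handing in.

```bash
python3 -c "
from plant import r;print(r.finish_job())"
```

```text
the job is handed in; nothing more can be done
None
```

The job is handed in at about 27 s of the 58 s limit: the clipper is in the pot and the lid is pressed down to its stop on the rim, though the hand-in call returned no verdict on the judging.

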